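# Hang the flat brush on the spring hook inside the low drying cabinet

## Robot

A 6-joint arm with a two-finger parallel gripper is mounted at the origin on the work surface. World frame = base frame: x ahead of the robot, y to its left, z up, the work surface at z = 0. Lengths are in m, angles in rad, forces in N, time in s.
With the tool pointing down it reaches from about 0.375 to 0.9 m from the base axis. Payload 3.1 kg.
Tool frame: the origin (TCP) lies between the finger pads; the fingertips stand 11 mm ahead of it and the grasp point (between the pads) lies 8 mm behind it; z points along the fingers, y is the direction in which the jaws open and shut (so a half turn about z gives the same grasp; the last joint's range is limited). The gripper opens to 85 mm and grips with 20 to 120 N. Pads are 22 mm wide; open, the fingers measure 114 mm over their backs; the gripper's body (76 mm by 85 mm) begins 54 mm behind the grasp point. The pads swing forward as they close: fully open they stand 13 mm farther back than shut.
Start: joints at [1.127, 0.527, 1.433, -0, 1.181, -0.178], TCP at [0.164, 0.603, 0.242] pointing down, gripper open.
Joint ranges: [-3.08, 3.08], [-0.75, 2.2], [0.22, 2.44], [-1.43, 4.57], [0, 2.65], [-2.85, 2.85]. Speed limits (rad/s): [2.79, 2.79, 3.14, 3.14, 3.14, 3.14].

## Interface

Orientations are given as a unit quaternion [x, y, z, w].
In Python, from station import manip gives the robot as it stands.
- The arm moves only by the tool move_arm, never from a script. Its argument "deltas" is a list of rows, each a list of 5 numbers: the shift along the tool's x, y, z in units of 40 cm (1.0 is 40 cm), then the turn about the tool's z in units of 0.5 rad (1.0 is 0.5 rad), then the opening in per cent of the stroke, from 0 (shut) to 100 (fully open). In form: [[x, y, z, twist, grip], ...]. A call has exactly 8 rows; each row is the pose to reach, as a shift and turn from the pose commanded when the call began, along the tool's axes at that moment; what a row does not reach only later rows make up. A row lasts 1/12 s, in which the tool goes at most 41.7 mm and 7.16 degrees, less where a joint would pass 70% of its speed; a pose out of reach is approached as far as the arm can. A call with a number of a shift or a turn outside -1 to 1 is refused whole. A call with a gripper value outside its range is refused whole. The fingers move at their own pace and stop on an object; "force" is the grip in N (left out, the last holds). Time passes only in rows, so rows that repeat a pose let the fingers close, or fill a call up. It gives the time, the measured TCP pose, the force and the opening at its end, in the units of the state.
- manip.sense(): the state, without advancing time (a new reading comes with each control period).
- manip.snapshot(name): name is "side" or "top" or "wrist"; returns (picture, depth): 420x560x3 uint8, red, green, blue; 420x560 float32, m along the optical axis (not along the pixel's ray), 0 where there is no reading.
- manip.get_calibration(name): a dict with "vfov" (degrees; the focal length in pixels is half the picture's height over the tangent of half this angle, whatever the lens; pixels are square), "cx", "cy" (the principal point, pixels), "pose" (4x4, takes a point from camera to world coordinates). Camera axes: x right, y down, z forward; pixel columns grow to the right and rows downward; lengths in m; the calibration is good to about 2 mm. A picture is of the moment at which its call begins: read the wrist's pose just before it. get_calibration takes no time and is no camera call; for the wrist camera it gives the pose at the moment of the call.
- manip.sign_off(): hands the job in, once; it reports no verdict.
The state is a dict: "t": time; "q": joint angles; "qd": joint speeds; "tau": joint torques, N m; "tcp_pos": TCP position; "tool_rot": TCP orientation; "force": force on the tool from outside, world axes, zero at the start; "ft_torque": the same for the moment, N m; "finger_gap": opening from 0.0 (shut) to 1.0 (fully open).
Only numpy, scipy, OpenCV 4.12 (cv2) and the standard library are available. Lean on these libraries where they do the work, as an engineer would, in place of code of your own. Each camera call takes 0.05 s, during which the arm holds its last target.

## Task

Take the flat brush with the blue grip band off its sloping wooden rest and hang it by its wire loop on the free hook in the middle of the drying cabinet, tilting it so that it gets in under the front header board. Pull it gently down past the hook's orange spring keeper until the loop sits fully home at the bottom of the hook, then let it hang upright and still; never force it against the cabinet (stay under about 20 N) and leave everything else on the desk where it is.

Things in the scene. Friction and masses are not known exactly. Their poses are not given: they have to be found in the camera images.
- brush: Flat brush, 275 mm long, 0.08 to 0.17 kg. Origin: centre of the blue grip band; x along the handle towards the wire loop, y across its width, z through its thickness. Handle 16 mm wide, 14 thick, x = -15 to 174 mm; black head 26 wide, 14 thick, ending at x = -57 mm. It starts on the rest sloping up 38 degrees, loop uphill, wide faces up and down: grip its 16 mm width at the band.
- loop (a point): Centre of the cross bar of the brush's wire loop, at x = 215 mm on the brush; same axes. The loop is 5 mm round wire in the brush's x-y plane; the cross bar lies along y; the opening is 28 mm wide and runs from the handle's end (x = 174 mm) to x = 212.5 mm.
- rest: Fixed dark wooden brush rest, base 200 x 80 x 12 mm. Origin on the desk under the grip band, whose centre is 58 mm up; x points along the brush, uphill. It bears the brush only at its head and 124 to 140 mm up the handle, in a fork whose cheeks are lower than the handle's top; free room at both sides of the band.
- cabinet: Fixed wooden drying cabinet 330 mm wide, 348 tall, x = -95 to 59 mm, front (-x), back and framed sides open, slatted roof. Origin on the desk under its middle; x points inward, y left, z up. Floor top z = 12 mm, roof underside 340, side frames inside y = +-155 mm. Two brushes hang at y = +-122 mm, the free hook is at y = 0. The hung brush clears the floor by only 8 mm, so it must go in tilted.
- header (a point): Middle of the lower front edge of the cabinet's front header board (cabinet x = -95 mm, z = 279.5 mm; board 10 mm thick, up to the roof); cabinet axes. Everything enters below it.
- hook_line (a point): Point on the cabinet's middle line (x = 0, y = 0) level with the top of the free hook's arm (z = 289.5 mm); cabinet axes. The hook's depth is NOT measured: its white upright face plate (50 mm wide, z = 283.5 to 329.5 mm) faces the front anywhere from x = -12 to +20 mm and is rigid; find it by gentle touch. An 8 mm arm runs from it to the front. Under it a 30 mm high felt pad stands 6 mm proud, 130 mm lower, to steady the hung brush.
- tip_line (a point): Point on the cabinet's middle line (x = 0, y = 0) level with the top of the hook's upturned tip (z = 313.5 mm); cabinet axes. The tip is 8 mm round, its axis 18 mm in front of the plate's face, leaving 14 mm between tip and plate.
- keeper_line (a point): Point on the middle line (x = 0, y = 0) level with the orange spring keeper (z = 303.5 mm); cabinet axes. A 12 mm round nose, 16 mm wide, stands out of the plate leaving 4 mm to the tip; it yields 7.5 mm into the plate (2 N, plus 0.3 N per mm). The loop's bar rests on it (bar centre near z = 308 mm) until pulled down with 2 to 10 N, snaps past, and is home on the arm at z = 292 mm.
- paperweight: Dark wooden bar 24 x 200 x 18 mm on the red paper; origin under its centre. Leave alone.
- ink_bottle: Black bottle with red cap, 58 mm diameter, 170 mm tall; origin under its centre. Leave alone.
- seal: Marble seal block 28 x 28 x 62 mm standing on the red paper; origin under its centre. Leave alone.
- cap: Red bottle cap 32 mm diameter, 16 mm tall; origin under its centre. Leave alone.
- water_cup: White cup 72 mm diameter, 80 mm tall; origin under its centre. Leave alone.
- inkstone: Dark ink slab 130 x 90 x 22 mm with a round hollow; origin under its centre. Leave alone.
- spare_brush: Round brush 200 mm long lying on the desk, its x axis along it; origin under its middle. Leave alone.
Things that resemble listed ones, but are neither listed nor needed, are in the scene too. There is more than one size of the rest; the one meant has the size given above.

How it is judged:
By the outcome, as a careful person would: the job done as asked, in the order asked, and still so for the second after the job is handed in, with the robot touching nothing.
It also fails if it takes over 69 s, if anything falls off the work surface, if the arm or the gripper's body presses on something with over 40 N, if the wrist force passes 120 N, or if a joint passes its speed limit or range.

## Working session

There is one attempt and no reset: what is moved stays moved. The work goes in short steps, Python scripts to look and compute and a tool call to move; the robot and the scene stay as the last step left them, time stands still between calls to the robot, and variables do not carry over. Pictures are saved under pics/ and viewed, and the job is handed in when it is done.

Besides the shell and the picture viewer there is one more tool, called after "Emit:" as name(argument=value, ...) on one line, values as JSON. move_arm: Moves the arm, as the interface text tells. Its arguments: {"type":"object","properties":{"deltas":{"type":"array","items":{"type":"array","items":{"type":"number"}}},"force":{"type":"number"}},"required":["deltas"]}

```bash
mkdir -p pics; ls; cat > h.py <<'E'
import numpy as np, cv2, pickle
from station import manip
def snap(n,f):
    c=manip.get_calibration(n); p,d=manip.snapshot(n)
    cv2.imwrite(f'pics/{f}.png',p[:,:,::-1]); pickle.dump((c,p,d),open(f'pics/{f}.pkl','wb'))
    return c,p,d
def load(f): return pickle.load(open(f'pics/{f}.pkl','rb'))
def cloud(c,d):
    h,w=d.shape; f=h/2/np.tan(np.radians(c['vfov'])/2)
    v,u=np.mgrid[:h,:w]; X=np.stack([(u-c['cx'])/f*d,(v-c['cy'])/f*d,d],-1)
    T=np.array(c['pose']); return X@T[:3,:3].T+T[:3,3]
E
python3 - <<'E'
from h import *
print(manip.sense())
for n in ['side','top','wrist']:
    c,p,d=snap(n,n+'0'); print(n,c)
E
```

```text
pics
{'t': 0.0, 'q': array([ 1.12753183e+00,  5.28441835e-01,  1.43392677e+00, -1.38085020e-05,
        1.18139270e+00, -1.78510805e-01]), 'qd': array([ 0.00234294,  0.00132992,  0.0001354 , -0.00139424, -0.00029383,
       -0.00041667]), 'tau': array([ 4.56615471e-04, -4.42347908e+01, -1.78026634e+01, -3.07760729e-04,
        8.46308016e-03, -1.09176872e-05]), 'tcp_pos': array([0.1632198 , 0.60258236, 0.24134076]), 'tool_rot': array([ 1.31987883e-01,  9.91250737e-01, -1.03429926e-03, -3.25621100e-04]), 'force': array([-0.16214021, -0.18827939,  0.18357795]), 'ft_torque': array([ 0.00678525,  0.02950084, -0.03742916]), 'finger_gap': 0.9973929304770872}
side {'vfov': 42.65272186996501, 'cx': 273.1771712929151, 'cy': 215.95673212514387, 'pose': array([[ 0.80954549, -0.31853451,  0.4931246 , -0.31540781],
       [-0.58704993, -0.44341846,  0.67731267, -1.13322125],
       [ 0.00291309, -0.83780418, -0.54596307,  1.08714998],
       [ 0.        ,  0.        ,  0.        ,  1.        ]])}
top {'vfov': 43.968197334658385, 'cx': 276.5725803149456, 'cy': 208.71471354834284, 'pose': array([[ 0.00947897, -0.98787235,  0.15497863,  0.25987654],
       [-0.9995731 , -0.01364427, -0.02583496, -0.00242793],
       [ 0.02763621, -0.15466759, -0.98757996,  1.66436709],
       [ 0.        ,  0.        ,  0.        ,  1.        ]])}
wrist {'vfov': 69.98234903715756, 'cx': 279.47007039659997, 'cy': 216.0552342971898, 'pose': array([[ 0.26110386,  0.92542086,  0.27462886,  0.09421847],
       [ 0.96530934, -0.24983354, -0.0759018 ,  0.62263868],
       [-0.00162961,  0.28492006, -0.9585499 ,  0.37161887],
       [ 0.        ,  0.        ,  0.        ,  1.        ]])}
```

View pics/side0.png

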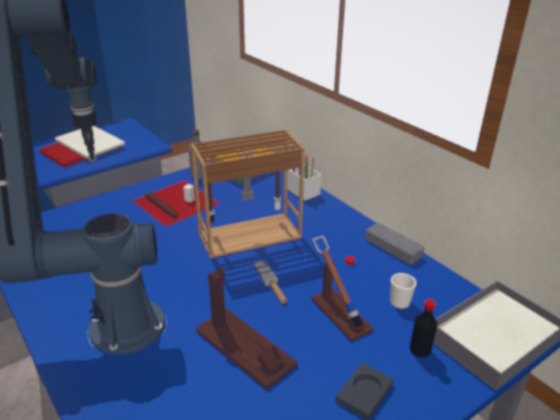

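View pics/top0.png

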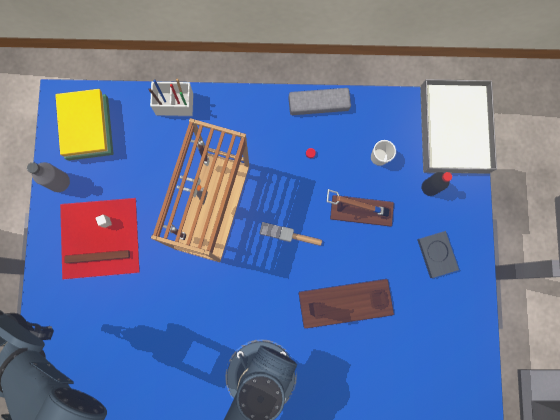

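View pics/wrist0.png

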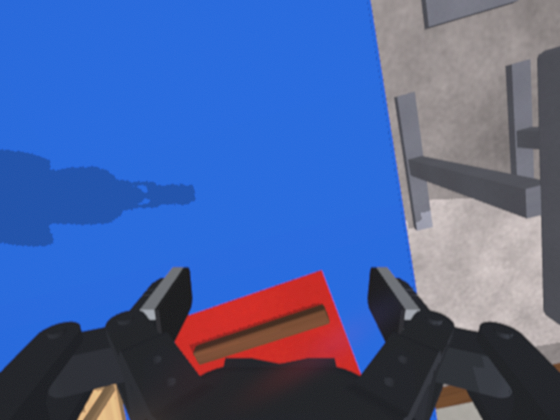

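```bash
python3 - <<'E'
from h import *
c,p,d=load('top0')
a=cv2.resize(p[105:265,140:260,::-1],None,fx=5,fy=5,interpolation=cv2.INTER_CUBIC)[:, :]
cv2.imwrite('pics/t_cab.png',cv2.resize(a,(450,600)))
cv2.imwrite('pics/t_br.png',cv2.resize(p[170:250,290:410,::-1],None,fx=6,fy=6,interpolation=cv2.INTER_CUBIC))
c,p,d=load('side0')
cv2.imwrite('pics/s_cab.png',cv2.resize(p[120:270,180:320,::-1],None,fx=4,fy=4,interpolation=cv2.INTER_CUBIC))
E
```

```text
(no output)
```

View pics/t_cab.png

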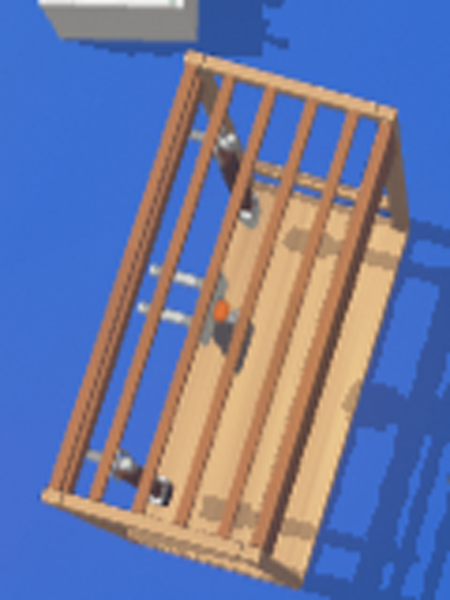

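View pics/t_br.png

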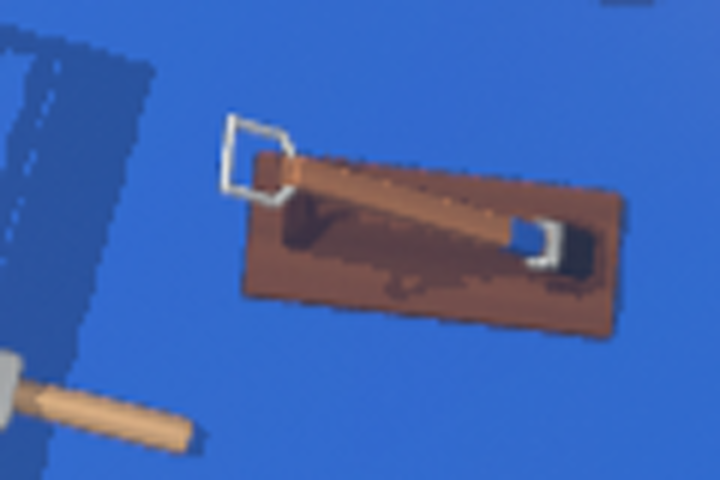

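View pics/s_cab.png

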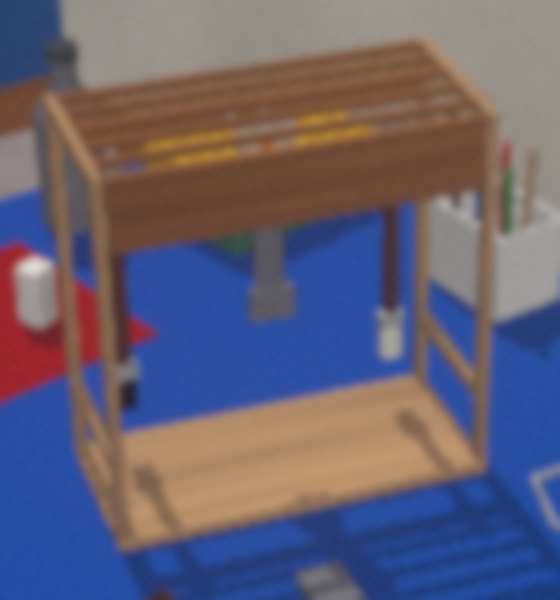

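```bash
python3 - <<'E'
from h import *
c,p,d=load('top0'); W=cloud(c,d); f=210/np.tan(np.radians(c['vfov'])/2)
def px(P):
    T=np.array(c['pose']); q=T[:3,:3].T@(np.array(P)-T[:3,3]); return q[:2]/q[2]*f+[c['cx'],c['cy']]
print('desk z', W[280:290,150:200,2].mean())
sub=W[105:275,140:260]; z=sub[...,2]
print(np.histogram(z[(z>.3)&(z<.4)],bins=20))
m=(z>.335)&(z<.36); pts=sub[m][:,:2]; print(m.sum())
r=cv2.minAreaRect(pts.astype(np.float32)); print(r, cv2.boxPoints(r))
# rests
for n,(a,b,e,g) in dict(small=(185,235,320,405),big=(270,335,290,405)).items():
    s=W[a:b,e:g]; q=p[a:b,e:g].astype(int)
    m=(s[...,2]>.006)&(s[...,2]<.018)&(q[...,0]>q[...,2]); r=cv2.minAreaRect(s[m][:,:2].astype(np.float32)); print(n,m.sum(),r)
# band: blue pixels w/ height
s=W[190:230,350:400]; q=p[190:230,350:400].astype(int)
m=(s[...,2]>.04)&(s[...,2]<.09)&(q[...,2]>q[...,0]+40)
v,u=np.where(m); print('band',m.sum(),np.mean(u)+350,np.mean(v)+190,s[m].mean(0),s[m].std(0),s[m][:,2].max())
# elevated brush pts
m=(W[180:230,320:400,2]>.02)
s=W[180:230,320:400][m]
for i in np.argsort(s[:,1])[::12]: print(np.round(s[i],4))
E
```

```text
desk z 0.01697532190308166
(array([  43,   45,   64,   84,   83,   77,   82,   90,   50,   24,   15,
         20,   29,   62,  177,  508, 1009,  987,  353,   58]), array([0.3000273 , 0.30284824, 0.30566917, 0.30849011, 0.31131105,
       0.31413198, 0.31695292, 0.31977386, 0.32259479, 0.32541573,
       0.32823666, 0.3310576 , 0.33387854, 0.33669947, 0.33952041,
       0.34234134, 0.34516228, 0.34798322, 0.35080415, 0.35362509,
       0.35644603]))
3172
((0.5268213748931885, 0.16344644129276276), (0.15472479164600372, 0.3312489986419678), 74.48833465576172) [[0.3465402  0.13319561]
 [0.6657238  0.04460818]
 [0.70710254 0.19369727]
 [0.38791895 0.2822847 ]]
small 860 ((0.5183050036430359, -0.32096895575523376), (0.1988123059272766, 0.07803739607334137), 84.05833435058594)
big 1343 ((0.2222062647342682, -0.26567280292510986), (0.11115846037864685, 0.284932404756546), 8.769977569580078)
band 34 377.3235294117647 209.2941176470588 [ 0.51371151 -0.36017769  0.06290843] [0.00508384 0.00621216 0.00606544] 0.07437823539147215
[ 0.496  -0.4102  0.0201]
[ 0.5136 -0.4013  0.0318]
[ 0.5033 -0.39
[... 481 characters left out ...]
 0.5168 -0.2971  0.0226]
[ 0.5147 -0.2898  0.1152]
[ 0.5286 -0.2854  0.1237]
[ 0.5185 -0.2784  0.1284]
[ 0.5207 -0.2716  0.1329]
[ 0.5229 -0.2648  0.1376]
[ 0.5178 -0.2597  0.1314]
[ 0.5366 -0.2547  0.1448]
[ 0.5394 -0.2516  0.1461]
[ 0.5188 -0.249   0.1423]
[ 0.5113 -0.2474  0.1328]
[ 0.5258 -0.2442  0.1541]
[ 0.5127 -0.2422  0.0235]
[ 0.5297 -0.2405  0.0578]
[ 0.5159 -0.2394  0.0645]
[ 0.52   -0.2385  0.1523]
[ 0.5307 -0.2375  0.1596]
[ 0.5233 -0.2303  0.1672]
[ 0.5207 -0.2248  0.1644]
[ 0.5431 -0.221   0.1719]
[ 0.5449 -0.2172  0.1782]
[ 0.5476 -0.2083  0.1787]
[ 0.5134 -0.1982  0.1876]
[ 0.5274 -0.1891  0.191 ]
[ 0.5155 -0.1861  0.1917]
[ 0.2599 -0.0024  1.6644]
[ 0.2599 -0.0024  1.6644]
```

```bash
cat >> h.py <<'E'
def setup(name):
    c,p,d=load(name); f=210/np.tan(np.radians(c['vfov'])/2); T=np.array(c['pose'])
    def px(P):
        q=T[:3,:3].T@(np.array(P)-T[:3,3]); return q[:2]/q[2]*f+[c['cx'],c['cy']]
    def ray(u,v,z):
        r=T[:3,:3]@np.array([(u-c['cx'])/f,(v-c['cy'])/f,1]); return T[:3,3]+r*(z-T[2,3])/r[2]
    return c,p,d,px,ray
E
python3 - <<'E'
from h import *
c,p,d,px,ray=setup('top0'); W=cloud(c,d)
for a,b in [(270,30),(300,150),(240,450),(130,270),(300,60),(130,350)]: print('desk',a,b,W[a-3:a+4,b-3:b+4].reshape(-1,3).mean(0))
O=np.array([.5316,.1807]); X=np.array([.268,.9635]); Y=np.array([-.9635,.268])
def cab(P): return np.array([(P[:2]-O)@X,(P[:2]-O)@Y,P[2]])*1000
q=p.astype(int)
m=(q[...,0]>180)&(q[...,1]<130)&(q[...,2]<100); m[:,:140]=0;m[:,260:]=0;m[:105]=0;m[265:]=0
for v,u in zip(*np.where(m)): print(u,v,q[v,u],np.round(cab(W[v,u]),1),np.round(cab(ray(u,v,.3035)),1))
E
```

```text
desk 270 30 [ 3.15594487e-01  7.26886545e-01 -4.10808222e-04]
desk 300 150 [0.22665443 0.34101006 0.03319877]
desk 240 450 [ 0.4254922  -0.60617766  0.00763082]
desk 130 270 [ 0.77394018 -0.0212353   0.03566096]
desk 300 60 [2.23674570e-01 6.26675595e-01 1.44404805e-04]
desk 130 350 [ 0.78936214 -0.2878907   0.00168811]
190 122 [184 129  94] [  55.  -153.5  344.9] [  64.5 -164.9  303.5]
190 123 [184 124  87] [  53.6 -150.1  347.5] [  63.7 -162.3  303.5]
191 123 [185 125  87] [  51.  -150.8  347.8] [  61.1 -163.   303.5]
190 124 [184 125  87] [  52.9 -147.8  346.7] [  62.8 -159.6  303.5]
189 125 [182 125  91] [  53.8 -143.5  350. ] [  64.6 -156.1  303.5]
190 125 [185 126  87] [  50.9 -143.7  352. ] [  62.  -156.9  303.5]
200 125 [181 128  92] [  26.5 -151.9  349.3] [  36.2 -164.6  303.5]
189 126 [184 126  88] [  53.2 -141.2  349. ] [  63.7 -153.5  303.5]
190 126 [184 125  86] [  51.2 -142.5  347. ] [  61.1 -154.2  303.5]
200 126 [182 125  89] [  26.4 -150.2  346.2] [  35.3 -161.9  303.5]
201 126 [185 126  87] [  23.5 -150.4  348. ] [  32.7 -162.7  303.5]
189 127 [184 125  87] [  52.7 
[... 28230 characters left out ...]
-84.3 141.7 303.5]
198 247 [186 128  91] [-63.7 154.1 347.1] [-57.6 152.2 303.5]
199 247 [185 126  90] [-66.  153.4 346. ] [-60.1 151.5 303.5]
200 247 [186 127  90] [-68.6 152.7 347. ] [-62.6 150.7 303.5]
208 247 [183 126  90] [-87.7 147.  345.1] [-82.6 144.9 303.5]
209 247 [183 125  89] [-90.  146.3 344.8] [-85.1 144.2 303.5]
210 247 [188 128  90] [-92.5 145.6 345.5] [-87.6 143.5 303.5]
208 248 [183 125  89] [-88.4 149.4 344.6] [-83.3 147.4 303.5]
209 248 [184 126  89] [-91.1 148.8 347.2] [-85.8 146.7 303.5]
208 249 [183 125  90] [-89.3 151.9 346.2] [-84.1 149.9 303.5]
209 249 [185 126  90] [-92.3 151.4 351.1] [-86.6 149.2 303.5]
209 250 [183 125  89] [-92.2 153.5 343.8] [-87.4 151.7 303.5]
```

```bash
python3 - <<'E'
from h import *
c,p,d,px,ray=setup('top0'); W=cloud(c,d)
O=np.array([.5316,.1807]); X=np.array([.268,.9635]); Y=np.array([-.9635,.268])
def cab(P): return np.array([(P[:2]-O)@X,(P[:2]-O)@Y,P[2]])*1000
q=p.astype(int)
for v in range(183,196):
  for u in range(186,208):
    w=cab(W[v,u]); 
    r,g,b=q[v,u]
    if r>g+75 and b<70 and w[2]<335: print('or',u,v,q[v,u],np.round(w,1),np.round(cab(ray(u,v,.3035)),1))
    elif 270<w[2]<335: print('  ',u,v,q[v,u],np.round(w,1))
E
```

```text
197 183 [133 128 121] [ -6.8  -7.1 318.7]
   198 183 [136 134 128] [ -6.1 -10.7 300.8]
   199 183 [136 133 127] [ -7.4 -12.7 293.3]
   197 184 [135 131 126] [ -6.8  -5.3 313.9]
   198 184 [117 114 111] [ -5.9  -9.1 295.1]
   199 184 [142 125 111] [ -6.5 -11.6 283.9]
   196 185 [125 111 103] [ -6.7  -0.5 323.2]
   197 185 [141 124 111] [ -7.3  -2.9 312.4]
   198 185 [185 107  75] [ -9.7  -3.8 311.9]
   199 185 [190 109  70] [-11.6  -5.2 307.9]
   200 185 [197 139  93] [-13.6  -6.4 305. ]
   196 186 [134 129 121] [ -6.6   1.2 318. ]
   197 186 [173 115  84] [ -7.8  -0.7 310.5]
or 198 186 [213 112  58] [-10.6  -1.1 312.4] [ -9.1  -2.5 303.5]
or 199 186 [217 115  58] [-12.6  -2.3 309.5] [-11.6  -3.3 303.5]
or 200 186 [200 111  62] [-14.8  -3.4 307.4] [-14.1  -4.  303.5]
   196 187 [136 131 125] [ -6.7   3.2 314. ]
or 197 187 [198 110  67] [ -7.5   0.9 304.3] [ -7.3   0.8 303.5]
or 198 187 [219 116  58] [-10.6   0.7 307.8] [-9.900e+00  1.000e-01  3.035e+02]
or 199 187 [220 117  58] [-12.8  -0.4 305.6] [-12.4  -0.7 303.5]
or 200 187 [200 105  55] [-1.630e+01 -2.000e-01  3.116e+02] [-14.9  
[... 1926 characters left out ...]
 139] [  5.6  17.5 311.9]
   194 191 [128 114 103] [ -8.   17.4 331.4]
   195 191 [135 133 126] [ -7.4  14.2 314.3]
   196 191 [135 133 127] [ -7.   11.  297.7]
   194 192 [126 115 107] [ -7.8  19.2 326. ]
   195 192 [135 132 126] [ -8.4  16.8 315. ]
   196 192 [137 134 128] [ -7.6  13.4 296.3]
   194 193 [133 127 121] [ -7.2  20.5 317.8]
   195 193 [135 134 127] [ -6.8  17.5 301.6]
   196 193 [127 124 120] [ -7.3  15.1 290. ]
   193 194 [130 114 104] [ -7.2  25.2 327.6]
   194 194 [135 132 126] [ -6.8  22.1 311.2]
   195 194 [136 133 127] [ -7.6  20.  301.5]
   193 195 [127 115 106] [ -5.3  25.6 312.4]
   194 195 [135 132 126] [ -7.4  24.5 310. ]
   195 195 [136 133 127] [ -7.2  21.7 295. ]
```

```bash
cat >> h.py <<'E'
from scipy.spatial.transform import Rotation as R
O=np.array([.5316,.1807]); CX=np.array([.268,.9635]); CY=np.array([-.9635,.268])
def cab(P): P=np.asarray(P); return np.array([(P[:2]-O)@CX,(P[:2]-O)@CY,P[2]])*1000
def wor(x,y,z): return np.r_[O+CX*x/1000+CY*y/1000,z/1000]
def yaw(s=None):
    s=s or manip.sense(); m=R.from_quat(s['tool_rot']).as_matrix(); return np.degrees(np.arctan2(m[1,1],m[0,1])), m
def to(P,A=None):
    s=manip.sense(); a,m=yaw(s)
    d=m.T@(np.array(P)-s['tcp_pos'])/.4
    tw=0 if A is None else -np.radians((A-a+90)%180-90)/.5
    return np.round(d,3),round(tw,3)
def st():
    s=manip.sense(); a,m=yaw(s)
    print('t%.2f'%s['t'],'tcp',np.round(s['tcp_pos'],4),'cab',np.round(cab(s['tcp_pos']),1),'A%.2f'%a,'zax',np.round(m[:,2],3),'F',np.round(s['force'],2),'T',np.round(s['ft_torque'],3),'gap%.3f'%s['finger_gap'],'q',np.round(s['q'],2))
E
python3 - <<'E'
from h import *
st()
print(to([.163,.603,.44]),to([.42,.47,.44],50), to([.514,-.36,.26],-6))
E
```

```text
t0.15 tcp [0.1633 0.6027 0.2415] cab [307.9 467.9 241.5] A74.83 zax [-0.001 -0.002 -1.   ] F [-0.22 -0.58  0.21] T [ 0.033  0.001 -0.   ] gap0.999 q [ 1.13  0.53  1.43 -0.    1.18 -0.18]
(array([ 0.001, -0.   , -0.496]), 0) (array([-0.706, -0.153, -0.496]), np.float64(0.867)) (array([-1.476, -2.094, -0.043]), np.float64(2.821))
```

Emit:
move_arm(deltas=[[0,0,-0.1,0,100],[0,0,-0.2,0.1,100],[-0.04,-0.01,-0.3,0.2,100],[-0.12,-0.03,-0.37,0.35,100],[-0.2,-0.05,-0.43,0.5,100],[-0.28,-0.07,-0.48,0.65,100],[-0.38,-0.09,-0.5,0.8,100],[-0.48,-0.11,-0.5,0.87,100]])

```text
t: 0.82
tcp_pos: [0.3389, 0.5104, 0.4457]
tool_rot: [0.344, 0.939, 0.003, 0.001]
force: [0.4, 1.0, -0.2]
finger_gap: 0.999
```

```bash
python3 - <<'E'
from h import *
st()
print(to([.50,.2,.44],20), to([.514,-.10,.44],-6))
E
```

```text
t0.82 tcp [0.3389 0.5104 0.4457] cab [266.  274.1 445.7] A49.80 zax [ 0.004  0.005 -1.   ] F [ 0.38  1.   -0.18] T [ 0.034 -0.012  0.035] gap0.999 q [ 0.8   0.35  1.17  0.    1.61 -0.07]
(array([-0.809, -0.333,  0.012]), np.float64(1.04)) (array([-1.319, -0.883,  0.009]), np.float64(1.948))
```

Emit:
move_arm(deltas=[[-0.1,-0.04,0,0.1,100],[-0.2,-0.08,0,0.25,100],[-0.3,-0.12,0,0.4,100],[-0.4,-0.16,0,0.55,100],[-0.5,-0.2,0,0.7,100],[-0.6,-0.25,0,0.85,100],[-0.7,-0.3,0,1,100],[-0.75,-0.36,0,1,100]])

```text
t: 1.48
tcp_pos: [0.4756, 0.2071, 0.4417]
tool_rot: [0.566, 0.825, 0.0, 0.0]
force: [0.6, -0.1, -0.7]
finger_gap: 1.0
```

```bash
python3 - <<'E'
from h import *
st()
print(to([.514,-.12,.44],-6), to([.514,-.36,.30],-6))
E
```

```text
t1.48 tcp [0.4756 0.2071 0.4417] cab [ 10.4  61.  441.7] A21.09 zax [ 0.001 -0.    -1.   ] F [ 0.64 -0.06 -0.65] T [-0.008  0.011  0.007] gap1.000 q [ 0.2   0.2   1.39 -0.    1.55 -0.17]
(array([-0.798, -0.205,  0.004]), np.float64(0.946)) (array([-1.357, -0.421,  0.354]), np.float64(0.946))
```

Emit:
move_arm(deltas=[[-0.1,-0.03,0,0.1,100],[-0.2,-0.05,0,0.25,100],[-0.3,-0.08,0,0.4,100],[-0.4,-0.1,0,0.55,100],[-0.5,-0.13,0,0.7,100],[-0.6,-0.15,0,0.85,100],[-0.7,-0.18,0,0.94,100],[-0.8,-0.2,0,0.94,100]])

```text
t: 2.15
tcp_pos: [0.5145, -0.1201, 0.4422]
tool_rot: [0.742, 0.671, -0.0, -0.0]
force: [0.8, -0.1, 0.6]
finger_gap: 0.994
```

```bash
python3 - <<'E'
from h import *
st()
print(to([.514,-.36,.28],-6))
E
```

```text
t2.15 tcp [ 0.5145 -0.1201  0.4422] cab [-294.4  -64.2  442.2] A-5.79 zax [-0.001  0.    -1.   ] F [ 0.83 -0.1   0.65] T [ 0.053 -0.024 -0.042] gap0.994 q [-0.44  0.22  1.37 -0.    1.56 -0.34]
(array([-0.597,  0.059,  0.405]), np.float64(0.007))
```

Emit:
move_arm(deltas=[[-0.1,0.01,0,0,100],[-0.2,0.02,0.02,0,100],[-0.3,0.03,0.05,0,100],[-0.4,0.04,0.1,0,100],[-0.48,0.05,0.17,0,100],[-0.55,0.06,0.25,0,100],[-0.6,0.06,0.33,0,100],[-0.6,0.06,0.4,0,100]])

```text
t: 2.82
tcp_pos: [0.5144, -0.364, 0.2795]
tool_rot: [0.743, 0.67, -0.001, 0.0]
force: [0.2, -0.1, -0.3]
finger_gap: 0.999
```

```bash
python3 - <<'E'
from h import *
st()
snap('wrist','w1'); snap('top','t1')
E
```

```text
t2.82 tcp [ 0.5144 -0.364   0.2795] cab [-529.4 -129.4  279.5] A-5.91 zax [-0.001 -0.002 -1.   ] F [ 0.2  -0.09 -0.29] T [0.017 0.003 0.015] gap0.999 q [-0.79  0.5   1.38 -0.    1.27 -0.69]
```

View pics/w1.png

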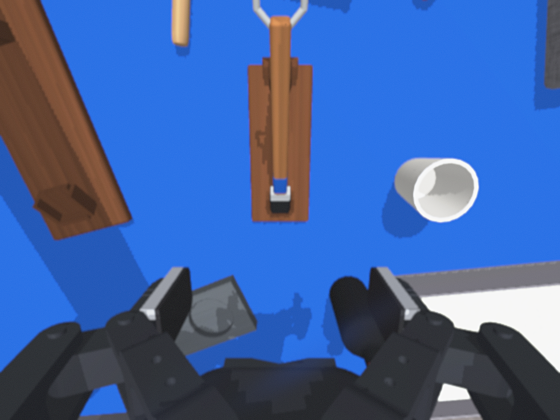

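```bash
python3 - <<'E'
from h import *
c,p,d,px,ray=setup('w1'); W=cloud(c,d); q=p.astype(int)
cv2.imwrite('pics/w1c.png',cv2.resize(p[0:230,220:340,::-1],None,fx=4,fy=4)[:600*4//4+320])
for v in range(165,222,2):
    print(v,[tuple(q[v,u]) for u in (276,280,284)],np.round(W[v,280],4))
# handle centreline points: orange-ish pixels with height>.07
m=(W[...,2]>.06)&(q[...,0]>q[...,2]+30); m[:, :255]=0; m[:,305:]=0; m[190:]=0;m[:15]=0
P=W[m]
# robust fit of the direction
ax=np.array([np.cos(np.radians(84)),np.sin(np.radians(84)),0])
for lo in np.arange(-.34,-.2,.02):
    k=(P[:,1]>lo)&(P[:,1]<lo+.02)
    if k.sum()>3: print(lo+.01,k.sum(),np.median(P[k],0),P[k][:,0].min(),P[k][:,0].max())
E
```

```text
165 [(np.int64(170), np.int64(114), np.int64(72)), (np.int64(151), np.int64(103), np.int64(66)), (np.int64(158), np.int64(108), np.int64(69))] [ 0.5191 -0.3306  0.0838]
167 [(np.int64(170), np.int64(115), np.int64(74)), (np.int64(150), np.int64(102), np.int64(66)), (np.int64(157), np.int64(107), np.int64(68))] [ 0.5189 -0.3329  0.0828]
169 [(np.int64(170), np.int64(115), np.int64(73)), (np.int64(150), np.int64(102), np.int64(65)), (np.int64(157), np.int64(107), np.int64(68))] [ 0.5186 -0.3356  0.079 ]
171 [(np.int64(168), np.int64(114), np.int64(73)), (np.int64(152), np.int64(104), np.int64(67)), (np.int64(158), np.int64(106), np.int64(69))] [ 0.5184 -0.3378  0.0788]
173 [(np.int64(169), np.int64(115), np.int64(75)), (np.int64(151), np.int64(103), np.int64(67)), (np.int64(158), np.int64(106), np.int64(68))] [ 0.5182 -0.3403  0.0762]
175 [(np.int64(168), np.int64(115), np.int64(71)), (np.int64(151), np.int64(102), np.int64(65)), (np.int64(158), np.int64(107), np.int64(67))] [ 0.5179 -0.3427  0.0751]
177 [(np.int64(166), np.int64(115), np.int64(91)), (np.int64(148), np.int64(103), np.i
[... 3705 characters left out ...]
, np.int64(142))] [ 0.5104 -0.4172  0.0092]
-0.33 250 [ 0.51915287 -0.32948348  0.08429682] 0.5104714140178632 0.527566094400641
-0.31 305 [ 0.52089744 -0.30944923  0.09988635] 0.5127553236954826 0.5290500350963447
-0.29 403 [ 0.52288069 -0.29016533  0.11600676] 0.5144618733873398 0.5315870411450737
-0.26999999999999996 476 [ 0.52518917 -0.26937437  0.13144917] 0.516295115000694 0.5338998748946997
-0.24999999999999994 975 [ 0.52742922 -0.24921549  0.14340864] 0.5125291488412728 0.5421121205522014
-0.22999999999999993 736 [ 0.52905183 -0.2302372   0.16217711] 0.5143038235498055 0.541869378150694
-0.2099999999999999 91 [ 0.52970971 -0.21790714  0.16427231] 0.5232874340969959 0.5372517231637133
```

```bash
python3 - <<'E'
from h import *
c,p,d=load('w1')
cv2.imwrite('pics/w1d.png',cv2.resize(p[150:230,230:330,::-1],None,fx=6,fy=6,interpolation=cv2.INTER_CUBIC))
E
```

```text
(no output)
```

View pics/w1d.png

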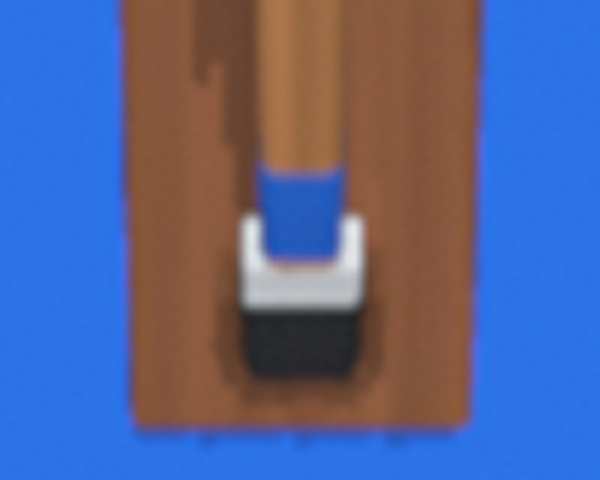

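```bash
python3 - <<'E'
from h import *
c,p,d=load('w1'); W=cloud(c,d)
for v in range(184,204,2):
    print(v,[(u,tuple(int(k) for k in p[v,u]),np.round(W[v,u]*1000,1).tolist()) for u in (271,280,289)])
# plane fit of handle top mid strip
u0=[];
P=W[120:192,278:283].reshape(-1,3)
A=np.c_[np.ones(len(P)),P[:,1]]
print(np.linalg.lstsq(A,P[:,2],rcond=None)[0],np.linalg.lstsq(A,P[:,0],rcond=None)[0])
E
```

```text
184 [(271, (102, 70, 57), [503.6, -363.7, 9.8]), (280, (37, 93, 189), [516.7, -354.6, 65.7]), (289, (140, 90, 64), [527.8, -366.0, 10.8])]
186 [(271, (167, 164, 165), [503.4, -366.4, 10.1]), (280, (34, 90, 188), [516.4, -357.3, 64.0]), (289, (181, 170, 168), [527.5, -368.6, 11.5])]
188 [(271, (214, 220, 222), [504.8, -362.1, 45.8]), (280, (35, 89, 186), [516.1, -360.4, 59.9]), (289, (215, 216, 220), [526.9, -364.5, 45.1])]
190 [(271, (212, 216, 219), [504.6, -364.3, 47.1]), (280, (35, 90, 186), [515.9, -362.9, 59.4]), (289, (210, 212, 217), [526.6, -366.7, 46.5])]
192 [(271, (212, 215, 219), [504.4, -366.5, 48.8]), (280, (70, 90, 179), [515.5, -366.1, 55.7]), (289, (209, 213, 217), [526.4, -368.8, 48.3])]
194 [(271, (199, 202, 207), [504.3, -368.4, 51.4]), (280, (159, 143, 147), [515.2, -369.0, 53.6]), (289, (198, 202, 207), [526.1, -370.4, 52.5])]
196 [(271, (173, 177, 182), [504.0, -370.8, 51.6]), (280, (182, 185, 189), [514.9, -372.0, 51.3]), (289, (171, 174, 178), [525.9, -373.1, 51.7])]
198 [(271, (174, 178, 183), [503.7, -373.6, 50.3]), (280, (187, 191, 195), [514.6, -375.4, 47.6]), (289, (162, 167, 171), [525.7, -376.0, 49.8])]
200 [(271, (149, 154, 158), [503.3, -376.7, 48.0]), (280, (161, 164, 169), [514.3, -378.3, 46.2]), (289, (115, 117, 121), [525.5, -379.5, 45.7])]
202 [(271, (46, 47, 50), [502.8, -380.2, 43.8]), (280, (51, 52, 55), [514.0, -381.5, 43.4]), (289, (47, 43, 43), [525.2, -382.9, 42.4])]
[0.35662806 0.82369521] [0.55250956 0.10089808]
```

```bash
python3 - <<'E'
from h import *
print(to([.5173,-.349,.1],-5.8),to([.5173,-.349,.057],-5.8))
E
```

```text
(array([0.02 , 0.015, 0.439]), np.float64(-0.0)) (array([0.019, 0.016, 0.547]), np.float64(-0.0))
```

```bash
python3 - <<'E'
from h import *
st()
E
```

```text
t2.92 tcp [ 0.5122 -0.3579  0.2758] cab [-524.2 -125.6  275.8] A-5.80 zax [-0.01  0.01 -1.  ] F [-0.12  0.83 -0.51] T [ 0.025 -0.019 -0.025] gap1.001 q [-0.79  0.5   1.38  0.    1.27 -0.69]
```

Emit:
move_arm(deltas=[[0.02,0.015,0.1,0,60],[0.02,0.015,0.15,0,50],[0.02,0.015,0.2,0,50],[0.02,0.015,0.2,0,50],[0.02,0.015,0.2,0,50],[0.02,0.015,0.2,0,50],[0.02,0.015,0.2,0,50],[0.02,0.015,0.2,0,50]])

```text
t: 3.58
tcp_pos: [0.5231, -0.3527, 0.2046]
tool_rot: [0.741, 0.671, 0.0, 0.002]
force: [-0.3, 0.0, -0.0]
finger_gap: 0.497
```

```bash
python3 - <<'E'
from h import *
st(); c,p,d=snap('wrist','w2'); W=cloud(c,d); st()
q=p.astype(int)
# band: blue, height > .04
m=(W[...,2]>.05)&(W[...,2]<.09)&(q[...,2]>q[...,0]+80)&(q[...,0]<60); m[:,:230]=0;m[:,330:]=0
v,u=np.where(m); B=W[m]
print('band rows',v.min(),v.max(),u.min(),u.max(),B.mean(0),B.min(0),B.max(0))
col=int(u.mean()); r0=v.min()
P=W[max(0,r0-120):v.max(),col-2:col+3].reshape(-1,3); P=P[P[:,2]>.05]
A=np.c_[np.ones(len(P)),P[:,1]]
print(np.linalg.lstsq(A,P[:,2],rcond=None)[0],np.linalg.lstsq(A,P[:,0],rcond=None)[0])
E
```

```text
t3.58 tcp [ 0.5231 -0.3527  0.2046] cab [-516.2 -134.8  204.6] A-5.66 zax [ 0.003 -0.003 -1.   ] F [-0.3   0.03 -0.01] T [0.017 0.042 0.005] gap0.497 q [-0.77  0.58  1.46  0.    1.1  -0.67]
t3.63 tcp [ 0.5229 -0.3525  0.2042] cab [-516.1 -134.5  204.2] A-5.66 zax [ 0.002 -0.002 -1.   ] F [-0.5   0.36 -0.37] T [-0.008 -0.044 -0.006] gap0.495 q [-0.77  0.58  1.46  0.    1.1  -0.67]
band rows 206 219 263 279 [ 0.51622613 -0.35616997  0.06392819] [ 0.50889555 -0.36498963  0.05639319] [ 0.52437061 -0.34738556  0.07097494]
[0.36046225 0.83470095] [0.56119907 0.12656629]
```

View pics/w2.png

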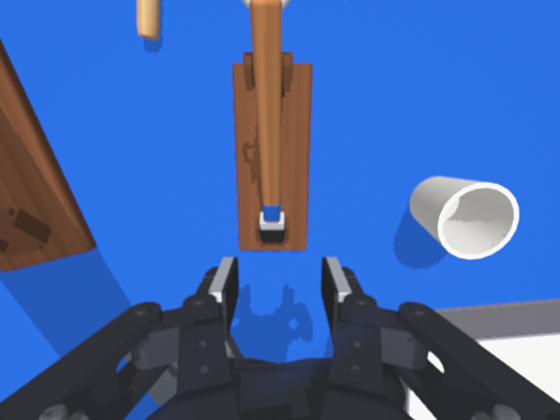

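```bash
python3 - <<'E'
from h import *
print(to([.5170,-.349,.057],-5.8))
E
```

```text
(array([ 0.008, -0.016,  0.368]), np.float64(0.005))
```

Emit:
move_arm(deltas=[[0.008,-0.016,0.06,0.005,50],[0.008,-0.016,0.12,0.005,50],[0.008,-0.016,0.18,0.005,50],[0.008,-0.016,0.24,0.005,50],[0.008,-0.016,0.3,0.005,50],[0.008,-0.016,0.34,0.005,50],[0.008,-0.016,0.368,0.005,50],[0.008,-0.016,0.368,0.005,50]])

```text
t: 4.3
tcp_pos: [0.5153, -0.3474, 0.0532]
tool_rot: [0.742, 0.67, -0.0, -0.002]
force: [0.1, -0.5, 0.5]
finger_gap: 0.498
```

Emit:
move_arm(deltas=[[0,0,0,0,50],[0,0,0,0,50],[0,0,0,0,50],[0,0,0,0,50],[0,0,0,0,50],[0,0,0,0,50],[0,0,0,0,50],[0,0,0,0,50]])

```text
t: 4.97
tcp_pos: [0.5162, -0.3482, 0.0553]
tool_rot: [0.742, 0.67, 0.0, 0.0]
force: [-0.8, 0.1, 0.4]
finger_gap: 0.501
```

```bash
python3 - <<'E'
from h import *
st(); c,p,d=snap('wrist','w3'); 
E
```

```text
t4.97 tcp [ 0.5162 -0.3482  0.0553] cab [-513.7 -126.9   55.3] A-5.81 zax [ 0. -0. -1.] F [-0.78  0.1   0.44] T [-0.015 -0.023 -0.043] gap0.501 q [-0.77  0.77  1.57 -0.    0.8  -0.67]
```

View pics/w3.png

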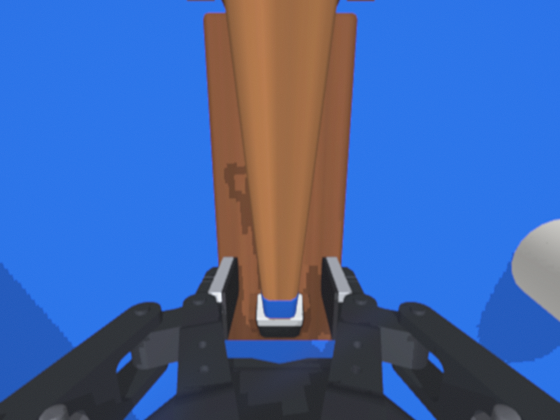

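Emit:
move_arm(deltas=[[0,0,0,0,10],[0,0,0,0,10],[0,0,0,0,10],[0,0,0,0,10],[0,0,0,0,10],[0,0,0,0,10],[0,0,0,0,10],[0,0,0,0,10]], force=25)

```text
t: 5.68
tcp_pos: [0.5162, -0.3482, 0.0551]
tool_rot: [0.742, 0.67, 0.0, 0.0]
force: [1.2, -0.8, 0.3]
finger_gap: 0.18
```

```bash
python3 - <<'E'
from h import *
st()
E
```

```text
t5.68 tcp [ 0.5162 -0.3482  0.0551] cab [-513.7 -126.9   55.1] A-5.82 zax [ 0.  0. -1.] F [ 1.24 -0.75  0.3 ] T [ 0.068 -0.013 -0.031] gap0.180 q [-0.77  0.77  1.57  0.    0.8  -0.67]
```

Emit:
move_arm(deltas=[[0,0,-0.03,0,10],[0,0,-0.07,0,10],[0,0,-0.12,0,10],[0,0,-0.16,0,10],[0,0,-0.18,0,10],[0,0,-0.18,0,10],[0,0,-0.18,0,10],[0,0,-0.18,0,10]])

```text
t: 6.35
tcp_pos: [0.5155, -0.3476, 0.1263]
tool_rot: [0.742, 0.67, -0.0, -0.001]
force: [0.2, -0.3, -0.8]
finger_gap: 0.183
```

```bash
python3 - <<'E'
from h import *
st(); c,p,d=snap('side','s1'); 
cv2.imwrite('pics/s1c.png',cv2.resize(p[180:360,270:420,::-1],None,fx=4,fy=3.3))
snap('wrist','w4')
E
```

```text
t6.35 tcp [ 0.5155 -0.3476  0.1263] cab [-513.4 -126.1  126.3] A-5.81 zax [-0.002  0.001 -1.   ] F [ 0.2  -0.29 -0.8 ] T [-0.031 -0.005  0.029] gap0.183 q [-0.77  0.67  1.54 -0.    0.94 -0.67]
```

View pics/s1c.png

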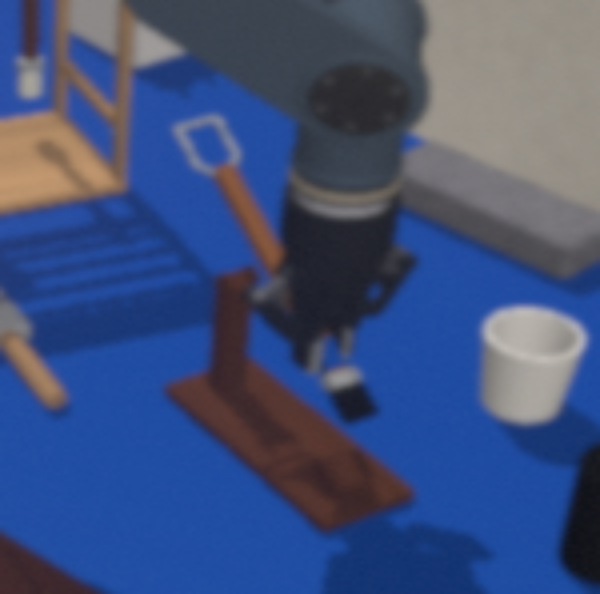

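View pics/w4.png

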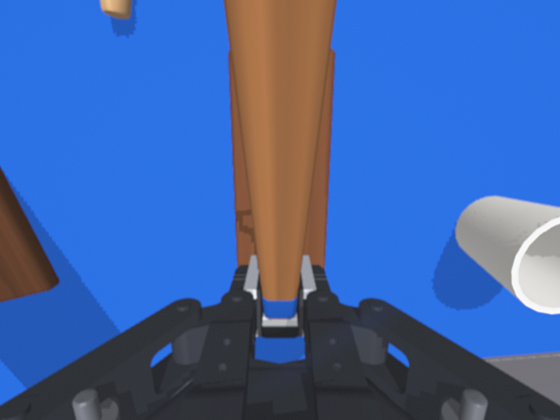

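```bash
cat >> h.py <<'E'
def slope(name):
    c,p,d=load(name); W=cloud(c,d); s=manip.sense(); a,m=yaw(s); ex=m[:,0]
    q=p.astype(int)
    P=W[40:285,272:290]; k=(q[40:285,272:290,0]>q[40:285,272:290,2]+30); P=P[k]
    h=(P-s['tcp_pos'])@ex; l=(P-s['tcp_pos'])@m[:,1]; z=P[:,2]-s['tcp_pos'][2]
    k=(z>0)&(h>0)&(abs(l)<.012)&(h<.075); h,l,z=h[k],l[k],z[k]
    for _ in range(3):
        f=np.polyfit(h,z,1); r=z-np.polyval(f,h); k=abs(r)<2.5*r.std(); h,l,z=h[k],l[k],z[k]
    g=np.polyfit(h,l,1)
    print('slope %.2f'%np.degrees(np.arctan(f[0])),'top z over tcp at h=0 %.1f mm'%(f[1]*1000),'rms %.2f'%(r.std()*1e3),'h',h.min(),h.max(),'lat at0 %.1f yawerr %.2f deg'%(g[1]*1e3,np.degrees(g[0])),len(h))
    return f,g
E
python3 - <<'E'
from h import *
slope('w4')
E
```

```text
slope 56.88 top z over tcp at h=0 -14.9 mm rms 21.16 h 0.014592540194636166 0.0749966938729133 lat at0 1.4 yawerr -0.39 deg 3887
```

```bash
python3 - <<'E'
from h import *
c,p,d=load('w4'); W=cloud(c,d)
for v in range(0,330,15): print(v,p[v,281],round(float(d[v,281]),4),np.round(W[v,281],4))
print(c['pose'])
E
```

```text
0 [152 104  67] 0.0 [ 0.5239 -0.2748  0.2562]
15 [153 105  68] 0.0 [ 0.5239 -0.2748  0.2562]
30 [154 106  68] 0.0 [ 0.5239 -0.2748  0.2562]
45 [153 104  68] 0.0 [ 0.5239 -0.2748  0.2562]
60 [154 106  70] 0.0 [ 0.5239 -0.2748  0.2562]
75 [154 105  68] 0.0 [ 0.5239 -0.2748  0.2562]
90 [153 103  67] 0.0 [ 0.5239 -0.2748  0.2562]
105 [152 103  67] 0.053 [ 0.5245 -0.271   0.1999]
120 [153 104  68] 0.0543 [ 0.5242 -0.2735  0.1993]
135 [153 104  69] 0.0585 [ 0.524  -0.2762  0.1957]
150 [153 103  67] 0.0612 [ 0.5237 -0.2792  0.1937]
165 [153 104  68] 0.0645 [ 0.5234 -0.2825  0.1913]
180 [152 104  68] 0.0693 [ 0.523  -0.2864  0.1874]
195 [153 105  68] 0.0724 [ 0.5226 -0.2904  0.1854]
210 [152 103  68] 0.0784 [ 0.5221 -0.2954  0.1806]
225 [152 105  68] 0.0831 [ 0.5216 -0.3006  0.1773]
240 [153 104  68] 0.0893 [ 0.521  -0.3068  0.1727]
255 [151 103  68] 0.097 [ 0.5203 -0.3142  0.1668]
270 [153 103  68] 0.1061 [ 0.5194 -0.3229  0.1599]
285 [151 103  67] 0.1167 [ 0.5184 -0.3334  0.1519]
300 [124 103 143] 0.1307 [ 0.5171 -0.3466  0.1413]
315 [ 34  90 185] 0.1456 [ 0.5156 -0.3617  0.1302]
[[ 0.99491491 -0.09598522 -0.03051494  0.52394301]
 [-0.10069798 -0.95414968 -0.28188351 -0.27479493]
 [-0.00205917  0.2835229  -0.95896326  0.25624644]
 [ 0.          0.          0.          1.        ]]
```

```bash
sed -i 's/k=(q\[40:285,272:290,0\]>q\[40:285,272:290,2\]+30)/k=(q[40:285,272:290,0]>q[40:285,272:290,2]+30)\&(d[40:285,272:290]>.03)/' h.py; python3 - <<'E'
from h import *
slope('w4'); st()
E
```

```text
slope 37.97 top z over tcp at h=0 14.5 mm rms 0.43 h 0.014592540194636166 0.0749966938729133 lat at0 1.3 yawerr -0.24 deg 2878
t6.45 tcp [ 0.5155 -0.3476  0.1259] cab [-513.3 -126.   125.9] A-5.82 zax [-0.002  0.002 -1.   ] F [-0.78  0.05 -1.1 ] T [-0.018  0.01  -0.028] gap0.185 q [-0.77  0.67  1.54 -0.    0.94 -0.67]
```

Emit:
move_arm(deltas=[[0.03,0,0,0,10],[0.06,0,0,0,10],[0.095,0,0.01,0,10],[0.095,0,0.04,0,10],[0.095,0,0.07,0,10],[0.095,0,0.09,0,10],[0.095,0,0.1,0,10],[0.095,0,0.1,0,10]])

```text
t: 7.12
tcp_pos: [0.5195, -0.3104, 0.0855]
tool_rot: [0.742, 0.67, -0.0, -0.001]
force: [1.0, -0.6, -1.2]
finger_gap: 0.183
```

```bash
python3 - <<'E'
from h import *
st()
E
```

```text
t7.12 tcp [ 0.5195 -0.3104  0.0855] cab [-476.4 -119.9   85.5] A-5.84 zax [-0.002  0.001 -1.   ] F [ 1.02 -0.61 -1.24] T [-0.074  0.029  0.017] gap0.183 q [-0.72  0.71  1.6  -0.    0.83 -0.62]
```

Emit:
move_arm(deltas=[[0,0,0.006,0,10],[0,0,0.012,0,10],[0,0,0.018,0,10],[0,0,0.024,0,10],[0,0,0.03,0,10],[0,0,0.036,0,10],[0,0,0.042,0,10],[0,0,0.042,0,10]])

```text
t: 7.78
tcp_pos: [0.5203, -0.3108, 0.0701]
tool_rot: [0.742, 0.67, 0.0, 0.0]
force: [0.4, -1.9, 2.1]
finger_gap: 0.181
```

```bash
python3 - <<'E'
from h import *
st(); snap('wrist','w5'); slope('w5')
E
```

```text
t7.78 tcp [ 0.5203 -0.3108  0.0701] cab [-476.6 -120.8   70.1] A-5.83 zax [ 0.001 -0.001 -1.   ] F [ 0.43 -1.91  2.06] T [-0.018 -0.097 -0.014] gap0.181 q [-0.72  0.73  1.61 -0.    0.8  -0.62]
slope 46.11 top z over tcp at h=0 15.6 mm rms 0.31 h 0.021697638808376486 0.06336599707114556 lat at0 1.3 yawerr -0.26 deg 1597
```

```bash
python3 - <<'E'
from h import *
print(to([.5203,-.3108,.23])); P=wor(-270,0,120); print(P,to(P,-15.54))
c,p,d,px,ray=setup('top0'); print([np.round(ray(u,v,.01),3) for u,v in ((262,230),(322,242))])
E
```

```text
(array([-0. ,  0. , -0.4]), 0)
[ 0.45924  -0.079445  0.12    ] (array([ 0.56 , -0.21 , -0.125]), np.float64(0.339))
[array([0.45, 0.  , 0.01]), array([ 0.414, -0.192,  0.01 ])]
```

Emit:
move_arm(deltas=[[0,0,-0.04,0,10],[0,0,-0.1,0,10],[0,0,-0.17,0,10],[0,0,-0.24,0,10],[0,0,-0.3,0,10],[0,0,-0.34,0,10],[0,0,-0.36,0,10],[0,0,-0.36,0,10]], force=40)

```text
t: 8.5
tcp_pos: [0.5203, -0.3104, 0.2154]
tool_rot: [0.742, 0.67, 0.0, 0.001]
force: [0.1, -0.4, -2.1]
finger_gap: 0.179
```

```bash
python3 - <<'E'
from h import *
st()
P=wor(-290,0,140); print(P,to(P,-15.54))
E
```

```text
t8.50 tcp [ 0.5203 -0.3104  0.2154] cab [-476.2 -120.8  215.4] A-5.79 zax [ 0.001 -0.001 -1.   ] F [ 0.1  -0.44 -2.12] T [-0.019  0.019  0.058] gap0.179 q [-0.72  0.53  1.51 -0.    1.1  -0.62]
[ 0.45388  -0.098715  0.14    ] (array([ 0.51 , -0.219,  0.188]), np.float64(0.34))
```

Emit:
move_arm(deltas=[[0.05,-0.02,0,0.03,10],[0.12,-0.05,0,0.1,10],[0.2,-0.085,0.02,0.17,10],[0.28,-0.12,0.06,0.24,10],[0.36,-0.155,0.1,0.3,10],[0.43,-0.185,0.14,0.34,10],[0.48,-0.205,0.17,0.34,10],[0.51,-0.219,0.188,0.34,10]])

```text
t: 9.17
tcp_pos: [0.4494, -0.0947, 0.1363]
tool_rot: [0.796, 0.606, -0.002, -0.004]
force: [0.2, 1.0, -1.8]
finger_gap: 0.182
```

Emit:
move_arm(deltas=[[0,0,0,0,10],[0,0,0,0,10],[0,0,0,0,10],[0,0,0,0,10],[0,0,0,0,10],[0,0,0,0,10],[0,0,0,0,10],[0,0,0,0,10]])

```text
t: 9.83
tcp_pos: [0.4537, -0.099, 0.1393]
tool_rot: [0.796, 0.605, 0.0, 0.0]
force: [-0.2, 0.8, -1.7]
finger_gap: 0.182
```

```bash
python3 - <<'E'
from h import *
st(); snap('wrist','w6'); slope('w6'); c,p,d=snap('side','s2'); st(); snap('top','t2')
cv2.imwrite('pics/s2c.png',cv2.resize(p[100:300,170:370,::-1],None,fx=3.5,fy=3))
E
```

```text
t9.83 tcp [ 0.4537 -0.099   0.1393] cab [-2.904e+02  1.000e-01  1.393e+02] A-15.59 zax [ 0.001 -0.    -1.   ] F [-0.18  0.79 -1.7 ] T [-0.135  0.015  0.017] gap0.182 q [-0.46  0.49  1.93 -0.    0.73 -0.18]
slope 45.75 top z over tcp at h=0 15.7 mm rms 0.34 h 0.020851476616196674 0.06385269772986223 lat at0 1.3 yawerr -0.31 deg 1660
t9.93 tcp [ 0.4536 -0.0988  0.1392] cab [-2.902e+02  2.000e-01  1.392e+02] A-15.57 zax [ 0. -0. -1.] F [-0.2  -0.04 -1.39] T [-0.091  0.009 -0.021] gap0.176 q [-0.46  0.49  1.93 -0.    0.73 -0.18]
```

View pics/s2c.png

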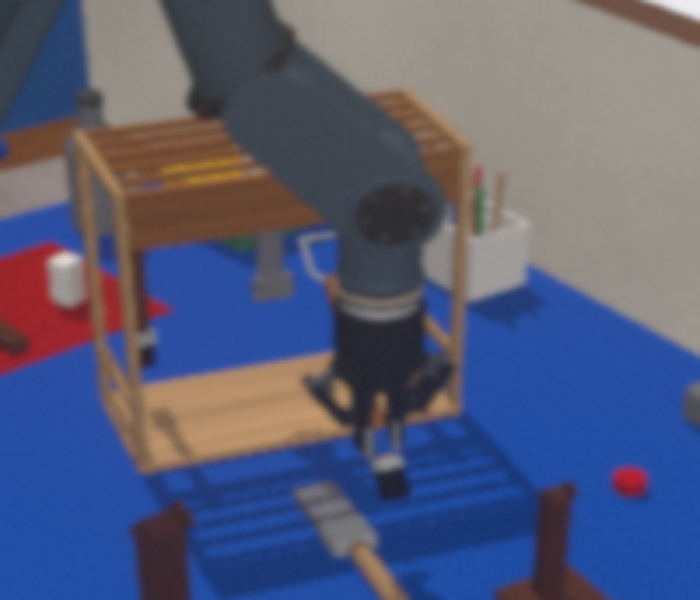

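View pics/t2.png

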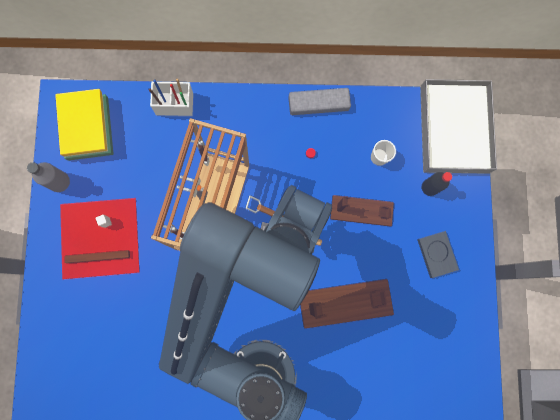

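View pics/w6.png

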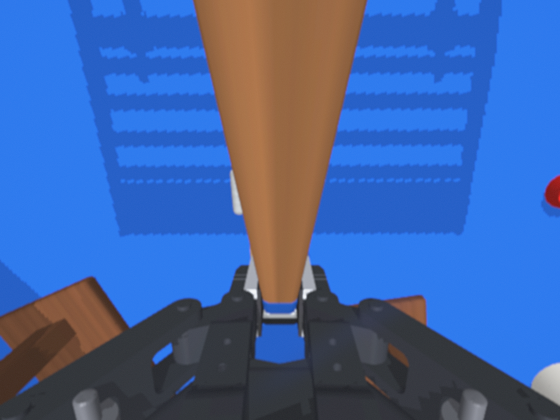

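```bash
python3 - <<'E'
from h import *
c,p,d,px,ray=setup('t2'); W=cloud(c,d)
for v,u in [(225,205),(240,215),(245,230),(260,250),(270,270),(285,290),(200,300),(215,300),(235,300),(205,285),(300,190),(340,180),(220,320)]: print(u,v,np.round(W[v-1:v+2,u-1:u+2].reshape(-1,3).mean(0),3), 'cab',np.round(cab(W[v,u])))
# loop bar detection
q=p.astype(int)
for v in range(190,215):
    for u in range(240,272):
        if W[v,u,2]>.25 and W[v,u,2]<.32 and q[v,u].min()>100 : print(u,v,q[v,u],np.round(cab(W[v,u]),1),np.round(cab(ray(u,v,.296)),1))
E
```

```text
205 225 [0.361 0.089 0.844] cab [-134.  140.  845.]
215 240 [0.337 0.073 0.844] cab [-156.  158.  845.]
230 245 [0.33  0.049 0.845] cab [-181.  159.  846.]
250 260 [0.307 0.017 0.842] cab [-218.  173.  841.]
270 270 [ 0.291 -0.015  0.842] cab [-253.  179.  840.]
290 285 [ 0.267 -0.041  0.931] cab [-289.  193.  840.]
300 200 [ 0.47  -0.089  0.462] cab [-276.  -12.  465.]
300 215 [ 0.435 -0.089  0.456] cab [-286.   21.  462.]
300 235 [ 0.372 -0.079  0.605] cab [-293.   84.  606.]
285 205 [ 0.451 -0.052  0.503] cab [-246.   17.  512.]
190 300 [0.242 0.124 0.729] cab [-132.  264.  730.]
180 340 [0.157 0.164 0.563] cab [-116.  356.  565.]
320 220 [ 0.417 -0.131  0.506] cab [-331.   26.  503.]
249 195 [113 144 207] [-145.1  -18.9  294.4] [-145.2  -18.7  296. ]
250 195 [101 132 192] [-148.1  -18.7  300.3] [-147.8  -19.4  296. ]
249 196 [211 215 220] [-146.5  -14.9  303. ] [-146.   -16.1  296. ]
250 196 [168 172 179] [-148.5  -17.   295.2] [-148.6  -16.8  296. ]
251 196 [155 159 170] [-150.7  -18.5  290.4] [-151.1  -17.6  296. ]
252 196 [114 131 172] [-153.4  -19.1  291.5] [-153.7  -18.3  29
[... 4404 characters left out ...]
177.2   14.2  296. ]
258 210 [171 166 161] [-178.4    9.7  270.1] [-179.7   13.5  296. ]
259 210 [123 105 106] [-180.8    8.2  265.1] [-182.3   12.7  296. ]
252 211 [127 135 150] [-164.6   19.2  286.6] [-165.2   20.5  296. ]
253 211 [156 160 162] [-166.7   17.3  278.3] [-167.7   19.8  296. ]
254 211 [156 159 163] [-168.9   15.7  272.7] [-170.3   19.   296. ]
255 211 [151 154 158] [-171.7   15.4  275.7] [-172.8   18.3  296. ]
256 211 [166 170 175] [-174.    13.8  269.5] [-175.4   17.5  296. ]
257 211 [128 140 163] [-176.6   13.   269.4] [-177.9   16.8  296. ]
254 212 [122 129 143] [-169.9   18.9  276.6] [-171.1   21.6  296. ]
255 212 [142 151 164] [-172.5   18.1  276. ] [-173.6   20.9  296. ]
```

Emit:
move_arm(deltas=[[0.025,0,0.035,0,10],[0.06,0,0.07,0,10],[0.09,0,0.1,0,10],[0.1,0,0.1,0,10],[0.12,0,0.08,0,10],[0.145,0,0.06,0,10],[0.17,0,0.04,0,10],[0.19,0,0.025,0,10]])

```text
t: 10.65
tcp_pos: [0.475, -0.0247, 0.1312]
tool_rot: [0.796, 0.605, 0.001, 0.001]
force: [0.4, 0.1, -1.6]
finger_gap: 0.177
```

```bash
python3 - <<'E'
from h import *
st(); c,p,d=snap('top','t3')
cv2.imwrite('pics/t3c.png',cv2.resize(p[105:265,140:340,::-1],None,fx=4,fy=3.75,interpolation=cv2.INTER_CUBIC))
E
```

```text
t10.65 tcp [ 0.475  -0.0247  0.1312] cab [-213.    -0.5  131.2] A-15.55 zax [ 0.003 -0.001 -1.   ] F [ 0.38  0.1  -1.64] T [-0.066 -0.042 -0.005] gap0.177 q [-0.29  0.51  1.91  0.    0.72 -0.02]
```

View pics/t3c.png

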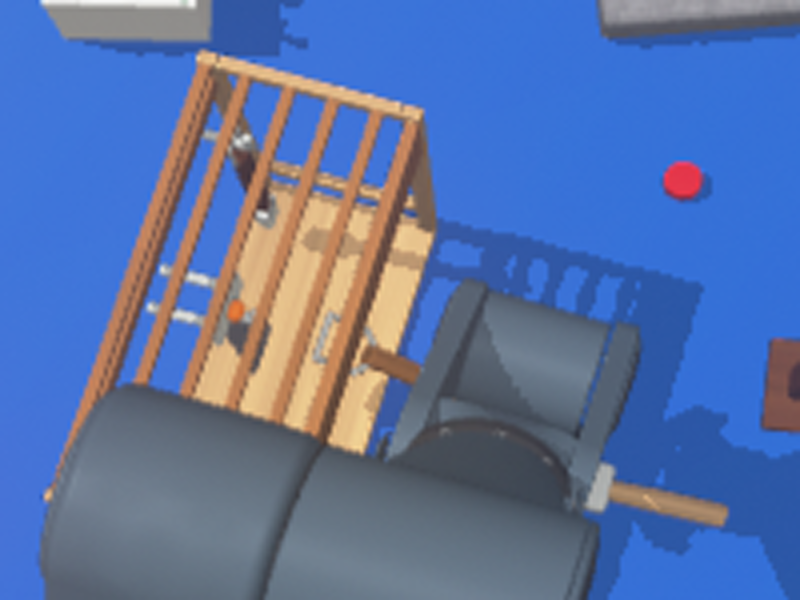

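```bash
python3 - <<'E'
from h import *
c,p,d=load('s2'); W=cloud(c,d)
t=np.array([-290.3,0.1,139.3])
for n,(x,y) in dict(hous_c=(395,215),hous_b=(395,245),hous_l=(360,215),tube_t=(380,270),tube_l=(345,270),tube_r=(420,270),tube_b=(380,290),grip_t=(380,320),grip_l=(340,330),grip_r=(418,330),grip_b=(380,370)).items():
    u,v=int(x/3.5+170),int(y/3+100); print(n,np.round(cab(W[v,u])-t))
c,p,d=load('t3'); W=cloud(c,d); t=np.array([-213,-.5,131.2])
for x,y in [(400,450),(415,420),(430,390),(445,350),(460,310),(470,290),(480,290),(520,330),(500,370),(560,300),(620,350)]:
    u,v=int(x/4+140),int(y/3.75+105); print(x,y,np.round(cab(W[v,u])-t))
E
```

```text
hous_c [-64.  14. 288.]
hous_b [-58.  11. 255.]
hous_l [-54.  38. 288.]
tube_t [-31.  12. 213.]
tube_l [ -5.  31. 203.]
tube_r [-13. -31. 195.]
tube_b [-31.  12. 195.]
grip_t [-33.  12. 164.]
grip_l [ -6.  35. 139.]
grip_r [-31. -22. 142.]
grip_b [-10.   3.  91.]
400 450 [ 48.  94. 424.]
415 420 [ 47.  75. 418.]
430 390 [ 45.  54. 404.]
445 350 [ 46.  22. 373.]
460 310 [ 47. -12. 335.]
470 290 [ 47. -27. 321.]
480 290 [ 40. -30. 316.]
520 330 [ 10. -11. 318.]
500 370 [ 14.  16. 322.]
560 300 [   3. -128. -128.]
620 350 [-51. -15. 326.]
```

Emit:
move_arm(deltas=[[0.012,0,-0.01,0,10],[0.025,-0.001,-0.021,0,10],[0.04,-0.002,-0.033,0,10],[0.055,-0.003,-0.045,0,10],[0.068,-0.003,-0.056,0,10],[0.08,-0.003,-0.066,0,10],[0.086,-0.003,-0.073,0,10],[0.086,-0.003,-0.073,0,10]])

```text
t: 11.37
tcp_pos: [0.4825, 0.0086, 0.1589]
tool_rot: [0.796, 0.605, 0.0, 0.0]
force: [0.3, -0.2, -1.4]
finger_gap: 0.18
```

```bash
python3 - <<'E'
from h import *
st(); c,p,d=snap('top','t4'); st()
cv2.imwrite('pics/t4c.png',cv2.resize(p[165:225,160:260,::-1],None,fx=8,fy=8,interpolation=cv2.INTER_CUBIC))
q=p.astype(int); W=cloud(c,d)
for v in range(180,204):
    for u in range(196,222):
        if q[v,u].min()>135 and 280<cab(W[v,u])[2]<335: print(u,v,q[v,u],np.round(cab(W[v,u]),1))
E
```

```text
t11.37 tcp [0.4825 0.0086 0.1589] cab [-179.     1.2  158.9] A-15.51 zax [ 0.001 -0.    -1.   ] F [ 0.34 -0.24 -1.43] T [-0.08  -0.038 -0.003] gap0.180 q [-0.21  0.47  1.87  0.    0.8   0.06]
t11.42 tcp [0.4822 0.0083 0.1586] cab [-179.4    1.4  158.6] A-15.52 zax [ 0.001 -0.    -1.   ] F [-0.42 -0.18 -1.66] T [-0.051 -0.037 -0.081] gap0.184 q [-0.21  0.47  1.87 -0.    0.8   0.06]
209 183 [191 184 176] [-36.4 -16.6 315. ]
210 183 [193 172 150] [-39.6 -16.6 319.4]
209 184 [171 169 166] [-37.2 -14.  314.9]
210 184 [168 166 161] [-38.9 -15.6 310.1]
211 184 [180 172 162] [-42.2 -15.5 314.8]
212 184 [195 173 151] [-44.5 -16.5 313.6]
208 185 [190 177 167] [-35.5 -10.7 314.9]
209 185 [164 154 144] [-38.8 -10.6 320.3]
211 185 [171 160 146] [-42.3 -13.7 310.3]
212 185 [169 166 160] [-44.6 -14.7 308.6]
213 185 [178 171 161] [-47.2 -15.4 308.8]
214 185 [190 178 165] [-49.8 -16.  309.7]
215 185 [199 169 139] [-51.4 -17.9 303.3]
208 186 [186 176 169] [-36.3  -8.1 315.4]
213 186 [164 153 140] [-47.1 -13.8 303.3]
214 186 [167 168 163] [-50.  -14.2 305.6]
215 186 [175 171 163] [-53.  -14.4 308.5]
21
[... 977 characters left out ...]
171 161] [-36.3  17.5 317.7]
206 195 [155 155 152] [-38.9  16.9 318.4]
207 195 [176 159 140] [-41.3  16.  317.7]
206 196 [179 179 178] [-39.   18.7 313.6]
207 196 [172 170 165] [-41.5  18.  313.8]
208 196 [178 170 160] [-43.8  17.  312. ]
209 196 [191 170 147] [-45.1  15.2 304.5]
208 197 [175 164 150] [-44.7  19.7 313. ]
209 197 [169 167 160] [-46.2  18.  306.2]
210 197 [180 172 163] [-48.6  17.1 305.2]
211 197 [186 174 160] [-50.4  15.6 300.1]
210 198 [167 155 142] [-49.7  20.  307.4]
211 198 [170 170 166] [-51.3  18.3 300.9]
212 198 [177 162 146] [-53.7  17.5 300. ]
217 198 [162 157 150] [-64.9  12.  288.6]
218 198 [154 152 148] [-67.6  11.5 290.3]
217 199 [180 160 138] [-65.7  14.7 288.8]
```

View pics/t4c.png

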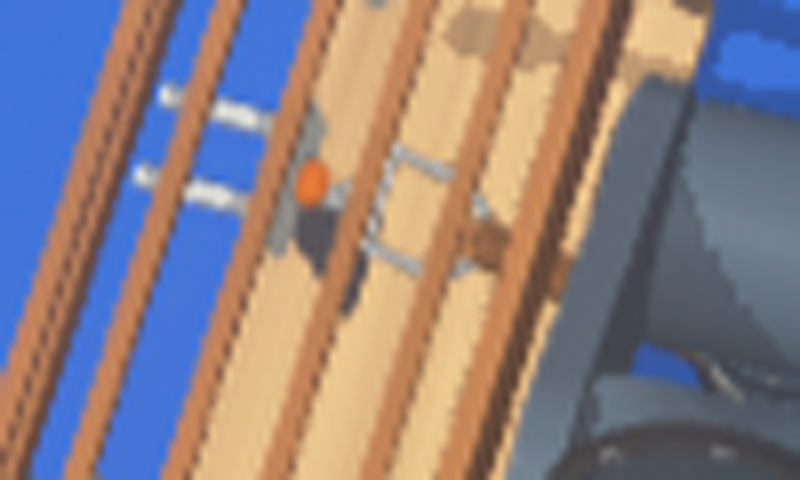

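Emit:
move_arm(deltas=[[0.008,0,0,0,10],[0.013,0,-0.008,0,10],[0.02,0,-0.01,0,10],[0.03,0,-0.01,0,10],[0.04,0,-0.01,0,10],[0.05,0,-0.01,0,10],[0.055,0,-0.01,0,10],[0.055,0,-0.01,0,10]])

```text
t: 12.08
tcp_pos: [0.488, 0.0298, 0.1622]
tool_rot: [0.796, 0.605, -0.0, -0.0]
force: [-1.1, -0.6, -1.5]
finger_gap: 0.176
```

```bash
python3 - <<'E'
from h import *
st(); c,p,d=snap('top','t5'); st()
cv2.imwrite('pics/t5c.png',cv2.resize(p[165:225,160:260,::-1],None,fx=8,fy=8,interpolation=cv2.INTER_CUBIC))
q=p.astype(int); W=cloud(c,d)
for v in range(180,204):
    for u in range(194,204):
        if q[v,u].min()>120 and 280<cab(W[v,u])[2]<335: print(u,v,q[v,u],np.round(cab(W[v,u]),1))
E
```

```text
t12.08 tcp [0.488  0.0298 0.1622] cab [-157.1    1.6  162.2] A-15.52 zax [-0.  0. -1.] F [-1.06 -0.62 -1.53] T [-0.02  -0.01  -0.062] gap0.176 q [-0.17  0.47  1.85  0.    0.82  0.1 ]
t12.13 tcp [0.4879 0.0296 0.1622] cab [-157.3    1.6  162.2] A-15.52 zax [-0. -0. -1.] F [ 0.71  0.45 -2.74] T [-0.035 -0.03   0.011] gap0.178 q [-0.17  0.47  1.85 -0.    0.82  0.1 ]
198 180 [140 135 128] [ -6.7 -15.7 317.2]
199 180 [142 141 135] [ -7.1 -18.5 305.5]
200 180 [177 171 162] [-12.5 -16.4 322. ]
201 180 [181 162 142] [-15.5 -16.7 324.9]
198 181 [141 138 132] [ -6.6 -14.  312.3]
200 181 [169 169 167] [-13.1 -14.  320.8]
201 181 [161 159 156] [-14.7 -15.6 315.7]
202 181 [166 158 151] [-18.6 -15.1 323.6]
203 181 [182 162 140] [-19.6 -17.3 314.6]
198 182 [142 139 134] [ -7.2 -11.6 311. ]
199 182 [144 143 138] [ -6.6 -15.2 293.8]
200 182 [175 176 174] [-14.  -11.4 321.4]
201 182 [157 149 140] [-16.7 -12.  322.1]
202 182 [161 153 143] [-17.6 -14.3 313.1]
203 182 [158 156 151] [-20.2 -15.  313.4]
197 183 [139 134 128] [ -7.1  -6.8 320.1]
198 183 [143 140 134] [ -7.1  -9.8 306.3]
199 183 [195 194 191
[... 1505 characters left out ...]
177 175] [-14.1  16.  319.2]
194 193 [140 134 127] [ -7.6  20.9 320.1]
195 193 [142 141 134] [ -6.8  17.5 301.5]
196 193 [148 147 144] [-12.9  19.6 321.9]
197 193 [162 162 160] [-15.2  18.8 320.8]
198 193 [152 151 151] [-17.5  17.8 319.6]
199 193 [145 145 144] [-19.6  16.8 317.2]
194 194 [141 138 132] [ -7.4  22.6 314.6]
195 194 [142 141 134] [ -7.2  19.8 299.6]
198 194 [126 125 126] [-17.8  20.  316.6]
199 194 [157 158 156] [-19.5  18.5 311.8]
200 194 [152 153 151] [-21.5  17.4 308.9]
201 194 [153 142 132] [-25.2  17.7 316. ]
194 195 [141 138 132] [ -7.1  24.3 308.6]
195 195 [142 139 133] [ -7.   21.5 293.9]
194 196 [147 142 135] [ -7.   26.2 303.6]
195 196 [158 148 133] [ -7.7  24.  293.3]
```

View pics/t5c.png

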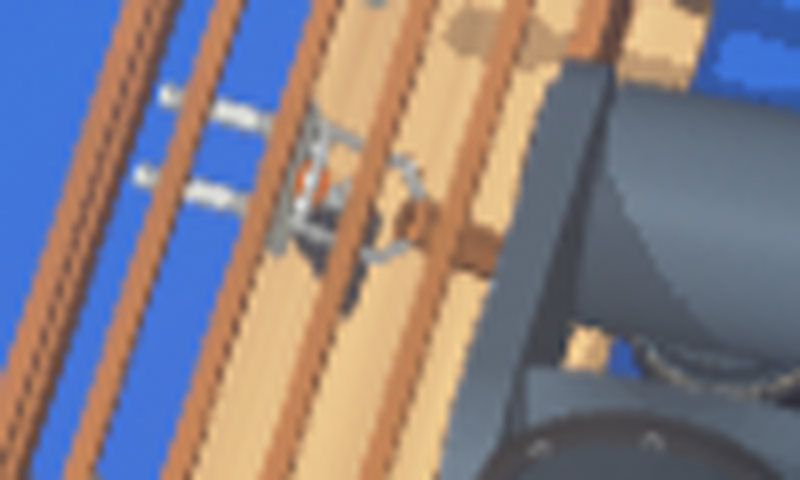

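Emit:
move_arm(deltas=[[-0.002,0,0.005,0,10],[-0.004,0,0.01,0,10],[-0.006,0,0.015,0,10],[-0.006,0,0.02,0,10],[-0.006,0,0.024,0,10],[-0.006,0,0.028,0,10],[-0.006,0,0.028,0,10],[-0.006,0,0.028,0,10]])

```text
t: 12.8
tcp_pos: [0.4872, 0.0267, 0.151]
tool_rot: [0.796, 0.605, -0.0, 0.0]
force: [0.3, -2.1, -0.9]
finger_gap: 0.177
```

```bash
python3 - <<'E'
from h import *
st()
E
```

```text
t12.80 tcp [0.4872 0.0267 0.151 ] cab [-160.2    1.5  151. ] A-15.56 zax [-0. -0. -1.] F [ 0.3  -2.12 -0.88] T [-0.083  0.037  0.002] gap0.177 q [-0.17  0.49  1.86 -0.    0.79  0.1 ]
```

Emit:
move_arm(deltas=[[0,0,0.004,0,10],[0,0,0.008,0,10],[0,0,0.012,0,10],[0,0,0.016,0,10],[0,0,0.018,0,10],[0,0,0.018,0,10],[0,0,0.018,0,10],[0,0,0.018,0,10]])

```text
t: 13.47
tcp_pos: [0.487, 0.0269, 0.1437]
tool_rot: [0.796, 0.605, -0.0, -0.0]
force: [-0.5, -2.3, -1.5]
finger_gap: 0.178
```

```bash
python3 - <<'E'
from h import *
st(); c,p,d=snap('top','t6'); 
cv2.imwrite('pics/t6c.png',cv2.resize(p[165:225,160:260,::-1],None,fx=8,fy=8,interpolation=cv2.INTER_CUBIC))
snap('wrist','w7'); slope('w7');st()
E
```

```text
t13.47 tcp [0.487  0.0269 0.1437] cab [-160.1    1.7  143.7] A-15.55 zax [-0.001 -0.    -1.   ] F [-0.5  -2.3  -1.49] T [-0.064 -0.038 -0.007] gap0.178 q [-0.17  0.5   1.87 -0.    0.77  0.1 ]
slope 46.34 top z over tcp at h=0 15.5 mm rms 0.31 h 0.021661854558770424 0.06314249553646141 lat at0 1.1 yawerr -0.24 deg 1571
t13.57 tcp [0.487  0.0269 0.1438] cab [-160.1    1.7  143.8] A-15.55 zax [-0.001 -0.    -1.   ] F [-1.34 -2.59 -1.77] T [-0.129  0.037 -0.003] gap0.178 q [-0.17  0.5   1.87 -0.    0.77  0.1 ]
```

View pics/t6c.png

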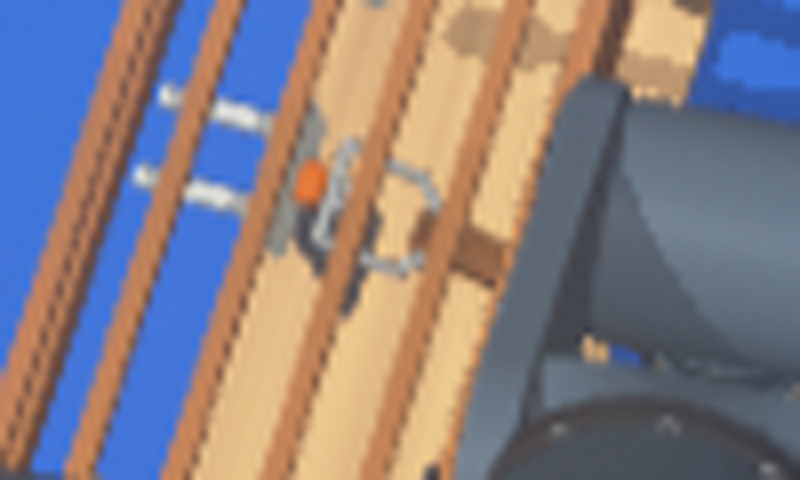

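```bash
python3 - <<'E'
from h import *
c,p,d=load('t6'); q=p.astype(int); W=cloud(c,d)
for v in range(181,199):
    print(v,[(u,q[v,u].tolist(),np.round(cab(W[v,u])).astype(int).tolist()) for u in range(197,206) if 270<cab(W[v,u])[2]<330])
cv2.imwrite('pics/t6d.png',cv2.resize(p[178:202,190:220,::-1],None,fx=20,fy=20,interpolation=cv2.INTER_NEAREST))
E
```

```text
181 [(198, [141, 138, 132], [-7, -13, 316]), (199, [142, 141, 135], [-7, -17, 298]), (200, [163, 150, 134], [-6, -21, 281])]
182 [(197, [131, 117, 107], [-7, -9, 323]), (198, [142, 140, 134], [-8, -11, 313]), (199, [143, 141, 135], [-7, -15, 298]), (203, [194, 180, 167], [-19, -16, 307]), (204, [175, 155, 134], [-21, -18, 300])]
183 [(197, [140, 135, 128], [-7, -7, 321]), (198, [143, 140, 134], [-8, -9, 309]), (199, [143, 141, 135], [-8, -12, 295]), (202, [184, 165, 144], [-17, -13, 307]), (203, [176, 176, 172], [-20, -14, 305]), (204, [159, 157, 153], [-22, -15, 303])]
184 [(197, [141, 138, 132], [-7, -5, 314]), (198, [142, 129, 118], [-8, -7, 308]), (199, [151, 132, 116], [-7, -12, 284]), (202, [172, 167, 162], [-18, -11, 304]), (203, [175, 167, 156], [-20, -11, 303])]
185 [(197, [151, 133, 117], [-8, -3, 314]), (198, [199, 116, 77], [-10, -4, 312]), (199, [200, 114, 73], [-12, -5, 308]), (200, [202, 143, 97], [-14, -6, 308]), (202, [180, 178, 173], [-18, -9, 300]), (203, [160, 150, 137], [-21, -9, 304])]
186 [(197, [188, 125, 89], [-8, 0, 313]), (198, [223, 120, 60], [-10, -2, 310
[... 1118 characters left out ...]
 175], [-20, 6, 304]), (202, [160, 160, 158], [-20, 2, 287])]
191 [(197, [111, 104, 103], [-5, 6, 271]), (200, [174, 175, 173], [-19, 10, 308]), (201, [143, 141, 141], [-21, 8, 304])]
192 [(199, [120, 119, 121], [-17, 13, 307]), (200, [176, 177, 174], [-19, 12, 304])]
193 [(199, [160, 159, 158], [-17, 15, 303]), (200, [170, 170, 169], [-21, 15, 308])]
194 [(199, [172, 172, 170], [-18, 17, 304]), (200, [153, 153, 152], [-21, 17, 303]), (201, [129, 117, 110], [-23, 16, 304])]
195 [(199, [123, 122, 123], [-19, 20, 302]), (200, [155, 155, 154], [-21, 19, 301]), (201, [159, 146, 135], [-23, 18, 299])]
196 [(205, [130, 126, 124], [-33, 16, 291])]
197 [(205, [160, 158, 156], [-34, 19, 292])]
198 []
```

View pics/t6d.png

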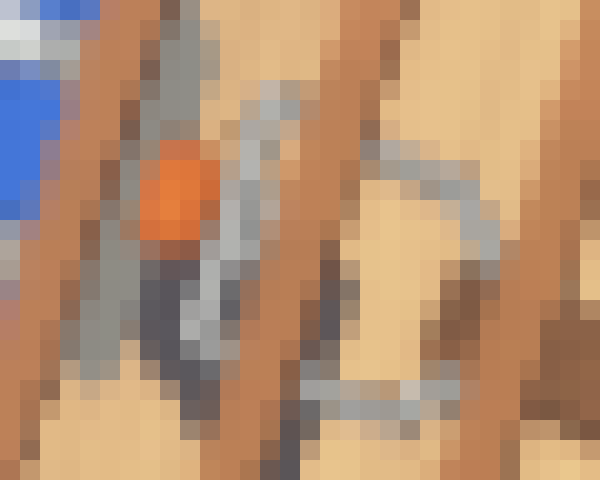

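Emit:
move_arm(deltas=[[0,0,0.004,0,10],[0,0,0.008,0,10],[0,0,0.012,0,10],[0,0,0.016,0,10],[0.001,0,0.02,0,10],[0.002,0,0.022,0,10],[0.003,0,0.024,0,10],[0.003,0,0.024,0,10]])

```text
t: 14.23
tcp_pos: [0.4876, 0.0283, 0.1342]
tool_rot: [0.796, 0.605, 0.0, -0.0]
force: [-0.8, 0.3, -0.6]
finger_gap: 0.178
```

```bash
python3 - <<'E'
from h import *
st();st()
E
```

```text
t14.23 tcp [0.4876 0.0283 0.1342] cab [-158.6    1.6  134.2] A-15.55 zax [-0.  0. -1.] F [-0.79  0.3  -0.65] T [ 0.077 -0.038  0.034] gap0.178 q [-0.17  0.52  1.87  0.    0.75  0.1 ]
t14.23 tcp [0.4876 0.0283 0.1342] cab [-158.6    1.6  134.2] A-15.55 zax [-0.  0. -1.] F [-0.79  0.3  -0.65] T [ 0.077 -0.038  0.034] gap0.178 q [-0.17  0.52  1.87  0.    0.75  0.1 ]
```

Emit:
move_arm(deltas=[[0,0,0.002,0,10],[0,0,0.003,0,10],[0,0,0.004,0,10],[0,0,0.005,0,10],[0,0,0.005,0,10],[0,0,0.005,0,10],[0,0,0.005,0,10],[0,0,0.005,0,10]])

```text
t: 14.9
tcp_pos: [0.4883, 0.0286, 0.133]
tool_rot: [0.796, 0.605, 0.001, 0.0]
force: [0.6, 4.0, 4.8]
finger_gap: 0.184
```

```bash
python3 - <<'E'
from h import *
st(); c,p,d=snap('top','t7'); W=cloud(c,d)
cv2.imwrite('pics/t7c.png',cv2.resize(p[165:225,160:260,::-1],None,fx=8,fy=8,interpolation=cv2.INTER_CUBIC))
q=p.astype(int)
for v in list(range(182,187))+list(range(190,197)):
    print(v,[(u,q[v,u].tolist(),np.round(cab(W[v,u])).astype(int).tolist()) for u in range(199,206) if 270<cab(W[v,u])[2]<330])
st()
E
```

```text
t14.90 tcp [0.4883 0.0286 0.133 ] cab [-158.1    0.9  133. ] A-15.58 zax [ 0.002  0.001 -1.   ] F [0.58 3.97 4.8 ] T [ 0.841 -0.255  0.126] gap0.184 q [-0.17  0.52  1.87  0.    0.74  0.1 ]
182 [(199, [143, 141, 135], [-6, -16, 292])]
183 [(199, [143, 141, 135], [-8, -13, 294]), (202, [191, 167, 143], [-15, -15, 296]), (203, [182, 173, 163], [-18, -15, 296]), (204, [193, 183, 174], [-19, -17, 288])]
184 [(199, [148, 132, 116], [-7, -11, 286]), (202, [174, 168, 161], [-16, -12, 294]), (203, [175, 175, 172], [-19, -13, 295]), (204, [164, 164, 162], [-21, -14, 295])]
185 [(199, [200, 114, 73], [-12, -4, 313]), (200, [207, 146, 98], [-13, -7, 303]), (202, [180, 178, 174], [-17, -10, 295]), (203, [162, 155, 146], [-19, -11, 293])]
186 [(199, [224, 121, 58], [-12, -3, 306]), (200, [211, 117, 65], [-14, -4, 304]), (201, [162, 136, 117], [-15, -6, 295]), (202, [179, 178, 175], [-17, -7, 292])]
190 [(199, [154, 97, 70], [-15, 7, 303]), (200, [165, 156, 151], [-16, 5, 296]), (201, [177, 176, 174], [-18, 4, 294]), (202, [160, 160, 158], [-20, 2, 286])]
191 [(200, [169, 169, 168], [-16, 7, 291]), (201, [143, 143, 142], [-19, 7, 295])]
192 [(199, [115, 114, 116], [-14, 10, 290]), (200, [176, 177, 175], [-17, 10, 292])]
193 [(199, [133, 132, 133], [-15, 13, 292]), (200, [173, 173, 171], [-18, 13, 294])]
194 [(199, [165, 166, 164], [-16, 16, 293]), (200, [142, 143, 142], [-20, 16, 299])]
195 [(199, [170, 170, 169], [-17, 19, 295]), (200, [154, 155, 153], [-19, 17, 291]), (201, [154, 142, 131], [-22, 17, 291])]
196 [(200, [123, 123, 123], [-19, 19, 287])]
t14.95 tcp [0.4883 0.0286 0.133 ] cab [-158.1    1.   133. ] A-15.58 zax [ 0.002  0.001 -1.   ] F [0.13 3.66 5.63] T [ 0.827 -0.21   0.131] gap0.181 q [-0.17  0.52  1.87  0.    0.74  0.1 ]
```

View pics/t7c.png

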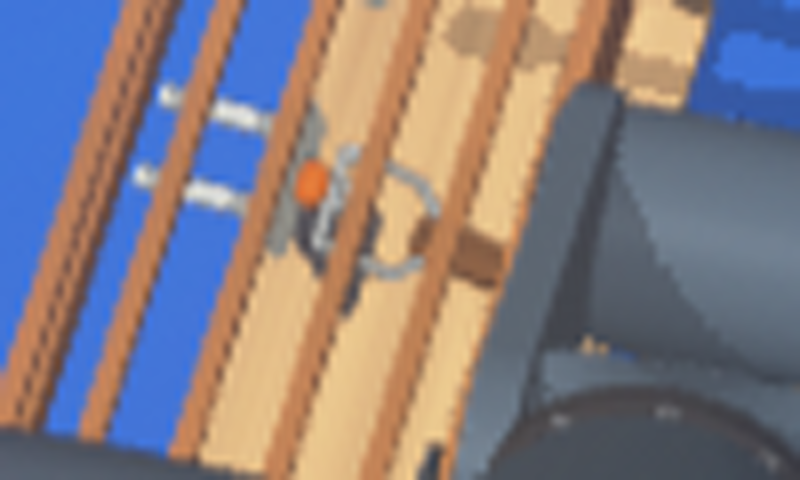

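Emit:
move_arm(deltas=[[0.001,0,-0.002,0,10],[0.001,0,-0.004,0,10],[0.001,0,-0.004,0,10],[0.001,0,-0.004,0,10],[0.001,0,-0.004,0,10],[0.001,0,-0.004,0,10],[0.001,0,-0.004,0,10],[0.001,0,-0.004,0,10]], force=20)

```text
t: 15.62
tcp_pos: [0.4876, 0.0285, 0.1338]
tool_rot: [0.796, 0.605, -0.0, -0.0]
force: [-0.4, 0.4, 2.0]
finger_gap: 0.182
```

```bash
python3 - <<'E'
from h import *
st()
E
```

```text
t15.62 tcp [0.4876 0.0285 0.1338] cab [-158.5    1.6  133.8] A-15.56 zax [-0. -0. -1.] F [-0.43  0.38  2.02] T [ 0.179 -0.022 -0.002] gap0.182 q [-0.17  0.52  1.87 -0.    0.75  0.1 ]
```

Emit:
move_arm(deltas=[[0,0,0,0,70],[0,0,0,0,70],[0,0,0,0,70],[0,0,0,0,70],[0,0,0,0,70],[0,0,0,0,70],[0,0,0,0,70],[0,0,0,0,70]])

```text
t: 16.28
tcp_pos: [0.4877, 0.0285, 0.1339]
tool_rot: [0.796, 0.605, -0.0, 0.0]
force: [0.1, -0.8, 0.5]
finger_gap: 0.7
```

```bash
python3 - <<'E'
from h import *
st(); c,p,d=snap('side','s3'); c,p2,d=snap('top','t8')
a=cv2.resize(p[120:270,180:320,::-1],(560,600)); cv2.imwrite('pics/s3c.png',a)
cv2.imwrite('pics/t8c.png',cv2.resize(p2[165:225,160:260,::-1],None,fx=8,fy=8,interpolation=cv2.INTER_CUBIC))
E
```

```text
t16.28 tcp [0.4877 0.0285 0.1339] cab [-158.4    1.5  133.9] A-15.56 zax [ 0. -0. -1.] F [ 0.08 -0.81  0.47] T [ 0.033 -0.05   0.015] gap0.700 q [-0.17  0.52  1.87 -0.    0.75  0.1 ]
```

View pics/s3c.png

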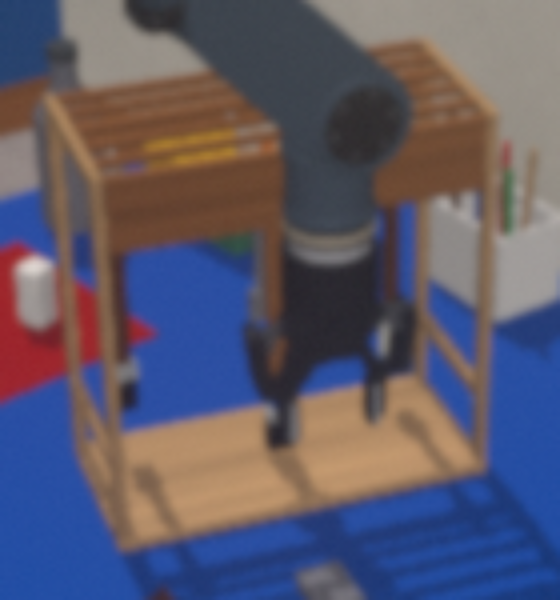

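View pics/t8c.png

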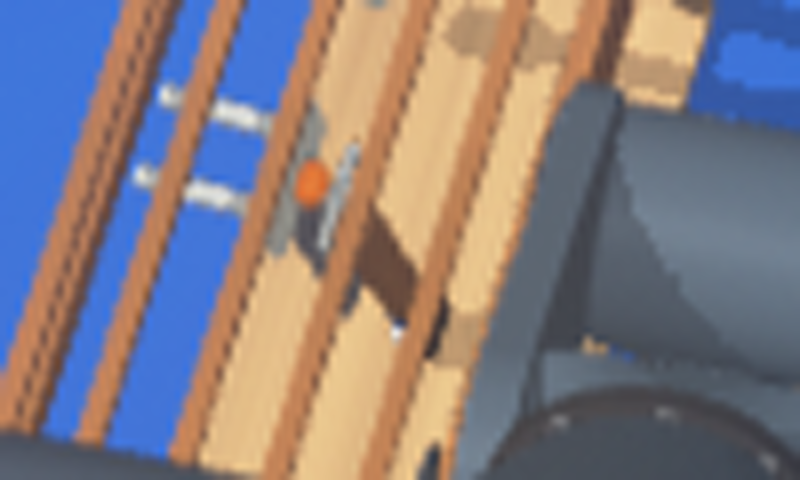

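Emit:
move_arm(deltas=[[-0.02,0,0,0,70],[-0.06,0,0,0,70],[-0.11,0,0,0,70],[-0.17,0,0,0,70],[-0.23,0,0,0,70],[-0.29,0,0,0,70],[-0.34,0,0,0,70],[-0.36,0,0,0,70]])

```text
t: 17.05
tcp_pos: [0.4487, -0.1128, 0.134]
tool_rot: [0.797, 0.604, -0.0, 0.0]
force: [0.2, 0.5, -0.3]
finger_gap: 0.697
```

Emit:
move_arm(deltas=[[0,0,-0.02,0,70],[0,0.05,-0.06,0,70],[0,0.12,-0.1,0,70],[0,0.2,-0.14,0,70],[0,0.28,-0.17,0,70],[0,0.35,-0.2,0,70],[0,0.4,-0.2,0,70],[0,0.4,-0.2,0,70]])

```text
t: 17.72
tcp_pos: [0.6082, -0.1536, 0.2159]
tool_rot: [0.796, 0.605, 0.002, 0.003]
force: [0.4, 0.6, -0.8]
finger_gap: 0.7
```

Emit:
move_arm(deltas=[[0,0,0,0,70],[0,0,0,0,70],[0,0,0,0,70],[0,0,0,0,70],[0,0,0,0,70],[0,0,0,0,70],[0,0,0,0,70],[0,0,0,0,70]])

```text
t: 18.38
tcp_pos: [0.603, -0.1532, 0.214]
tool_rot: [0.796, 0.605, -0.0, -0.0]
force: [-0.9, 0.4, 0.5]
finger_gap: 0.699
```

```bash
python3 - <<'E'
from h import *
st(); c,p,d=snap('side','s4'); c,p2,d=snap('top','t9')
a=cv2.resize(p[120:270,180:320,::-1],(560,600)); cv2.imwrite('pics/s4c.png',a)
cv2.imwrite('pics/t9c.png',cv2.resize(p2[165:225,160:260,::-1],None,fx=8,fy=8,interpolation=cv2.INTER_CUBIC))
E
```

```text
t18.38 tcp [ 0.603  -0.1532  0.214 ] cab [-302.5 -158.3  214. ] A-15.57 zax [-0.  0. -1.] F [-0.87  0.43  0.53] T [-0.025  0.033  0.009] gap0.699 q [-0.43  0.56  1.47 -0.    1.12 -0.16]
```

View pics/s4c.png

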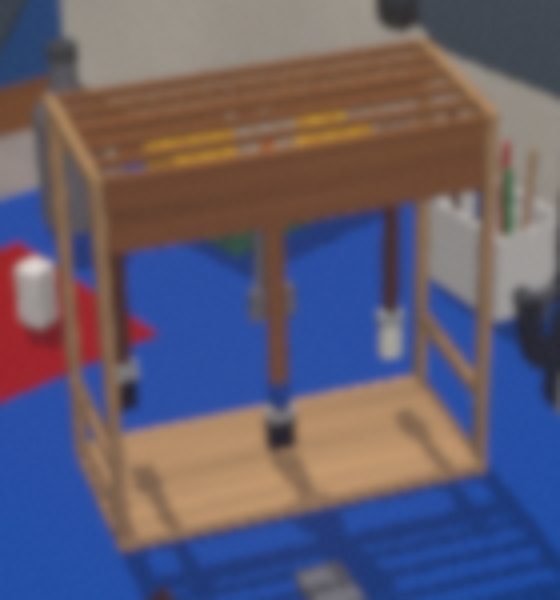

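View pics/t9c.png

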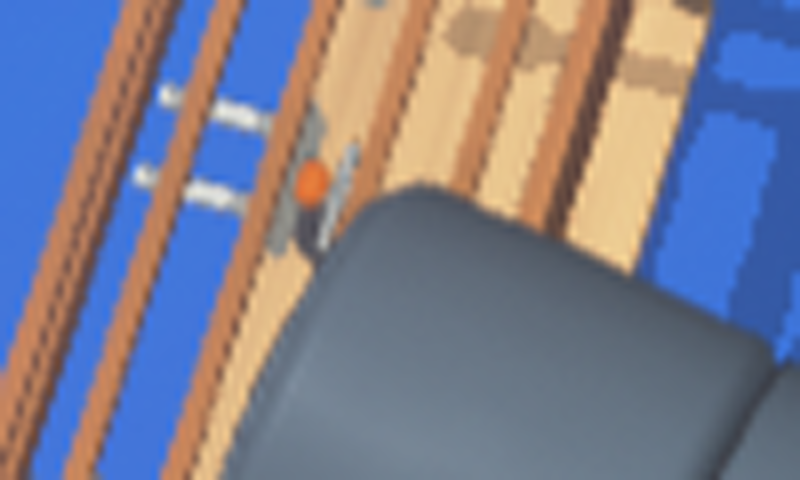

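Emit:
move_arm(deltas=[[0,0,0,0,70],[0,0,0,0,70],[0,0,0,0,70],[0,0,0,0,70],[0,0,0,0,70],[0,0,0,0,70],[0,0,0,0,70],[0,0,0,0,70]])

```text
t: 19.15
tcp_pos: [0.6032, -0.1531, 0.2139]
tool_rot: [0.796, 0.605, 0.0, -0.0]
force: [-0.8, -0.9, -0.1]
finger_gap: 0.7
```

Emit:
move_arm(deltas=[[0,0,0,0,70],[0,0,0,0,70],[0,0,0,0,70],[0,0,0,0,70],[0,0,0,0,70],[0,0,0,0,70],[0,0,0,0,70],[0,0,0,0,70]])

```text
t: 19.82
tcp_pos: [0.6032, -0.1531, 0.2139]
tool_rot: [0.796, 0.605, 0.0, 0.0]
force: [-0.5, -0.4, 0.5]
finger_gap: 0.702
```

```bash
python3 - <<'E'
from h import *
c,pa,da=snap('side','s5'); c,p2,d2=snap('top','t10'); c,pb,db=snap('side','s6')
p4=load('s4')[1]
R=(slice(160,240),slice(235,262))
for a,b in((p4,pa),(pa,pb)): print('diff',np.abs(a[R].astype(int)-b[R]).mean(),np.abs(a[R].astype(int)-b[R]).max())
W=cloud(*[c,db])
for v in range(176,234,4):
    row=[(u,pb[v,u].tolist(),np.round(cab(W[v,u])).astype(int).tolist()) for u in (246,247,248,249,250) if abs(cab(W[v,u])[0])<60]
    print(v,row)
q=load('t10'); c,p,d=q; W=cloud(c,d)
for v in range(182,192): print(v,[(u,p[v,u].tolist(),np.round(cab(W[v,u])).astype(int).tolist()) for u in range(200,206) if 270<cab(W[v,u])[2]<330 and p[v,u].min()>120])
p0=load('top0')[1]; df=np.abs(p.astype(int)-p0).sum(2)>90; cv2.imwrite('pics/diff.png',(df*255).astype(np.uint8))
cv2.imwrite('pics/t10f.png',p[:,:,::-1])
E
```

```text
diff 0.8680555555555556 6
diff 0.875462962962963 5
176 [(248, [108, 72, 54], [-26, 3, 241]), (249, [106, 71, 53], [-30, 1, 243]), (250, [101, 73, 55], [-21, -5, 237])]
180 [(246, [96, 72, 64], [-16, 7, 222]), (247, [105, 72, 56], [-24, 6, 226]), (248, [107, 71, 53], [-26, 3, 226]), (249, [103, 71, 58], [-25, -1, 225]), (250, [89, 67, 72], [-23, -4, 223])]
184 [(246, [95, 72, 64], [-14, 7, 206]), (247, [104, 71, 56], [-25, 7, 212]), (248, [110, 74, 55], [-24, 3, 210]), (249, [104, 71, 56], [-26, 0, 211]), (250, [92, 67, 71], [-28, -3, 211])]
188 [(246, [93, 74, 68], [-13, 7, 190]), (247, [102, 70, 58], [-20, 6, 193]), (248, [107, 71, 55], [-22, 3, 194]), (249, [105, 72, 60], [-29, 1, 197]), (250, [94, 72, 81], [-24, -3, 194])]
192 [(246, [95, 77, 74], [-12, 7, 174]), (247, [103, 73, 61], [-32, 10, 186]), (248, [106, 70, 54], [-21, 3, 178]), (249, [108, 72, 56], [-31, 2, 183]), (250, [106, 75, 63], [-16, -6, 173])]
196 [(246, [93, 76, 74], [-9, 7, 157]), (247, [100, 72, 61], [-15, 5, 160]), (248, [107, 72, 56], [-18, 2, 161]), (249, [108, 73, 57], [-32, 3, 169]), (250, [105, 74, 62], [
[... 1563 characters left out ...]
 180, 176], [-20, -12, 300]), (204, [144, 145, 145], [-21, -14, 293])]
185 [(202, [179, 159, 138], [-17, -9, 296]), (203, [178, 177, 175], [-20, -10, 295]), (204, [136, 127, 121], [-19, -14, 276])]
186 [(202, [172, 166, 161], [-18, -7, 297]), (203, [173, 173, 172], [-20, -8, 295])]
187 [(202, [160, 158, 156], [-19, -4, 296]), (203, [152, 153, 153], [-24, -2, 313])]
188 [(201, [153, 138, 129], [-16, -2, 289]), (202, [157, 157, 156], [-22, 1, 312]), (203, [175, 164, 155], [-25, 1, 314])]
189 [(201, [158, 156, 154], [-18, 2, 294]), (202, [155, 156, 156], [-23, 4, 313])]
190 [(201, [170, 171, 169], [-18, 4, 291]), (202, [153, 154, 153], [-21, 3, 292])]
191 [(201, [174, 175, 173], [-19, 7, 295])]
```

View pics/diff.png

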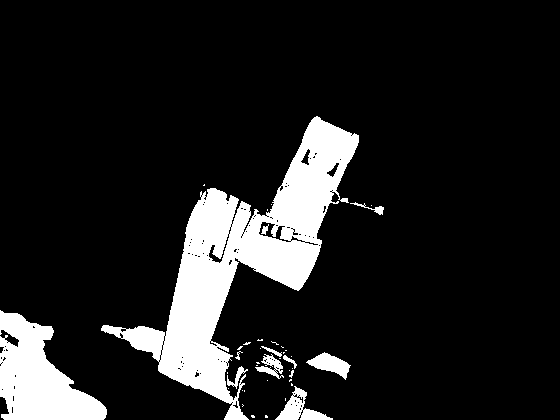

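View pics/s6.png

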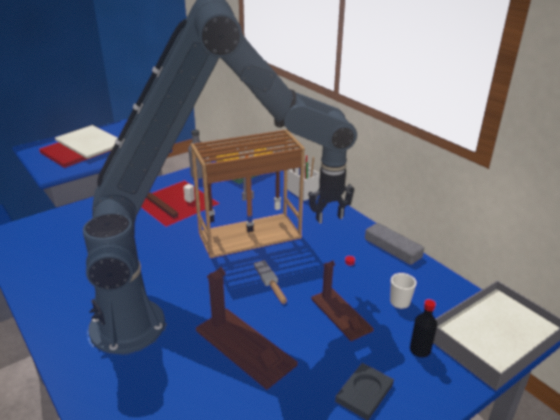

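```bash
python3 -c "
from h import *
print(manip.sign_off()); st()"
```

```text
the job is handed in; nothing more can be done
None
the job is handed in; nothing more can be done
```

The brush is hanging on the free middle hook and the job is handed in, at about 20 s of the 69 s allowed.

**How it went:** I gripped the brush at the blue band and lifted it. I steepened it from 38° to 46° in the grip by lowering it gently against the rest's own fork, at about 2 N. That let it pass under the header. I set the loop bar between the tip and the plate, then pulled it down past the keeper at about 2.5 N sideways. It seated on the hook's arm with 5 to 7 N. I eased off, let go and backed away.

**Last checks:**
- **Loop:** the top camera puts the top of the bar at z ≈ 295 mm, so its centre is about 292 mm. That is the home position, below the keeper and behind the tip.
- **Hanging:** the handle's front face lies at cabinet x ≈ -25 mm from top to bottom, within a few mm of noise, so it hangs upright. Side pictures 1.4 s and 0.1 s apart show no movement.
- **Rest of the desk:** the top view before and after differs only at the arm, its shadow and the brush, as far as the arm leaves the desk in view. The side view shows nothing displaced.
- **Robot:** the gripper is about 0.3 m clear of the hung brush and touches nothing.

**Two notes:**
- **Plate depth:** I found the hook plate by depth camera, at x ≈ -7 mm, and not by touching it. Contact with the keeper and the arm came where that predicted.
- **Release:** with the tool pointing down I could not lower the brush by hand, so it swung freely from 46° to upright when I opened the gripper.

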